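Set the hood window to its marked working height and start the fan

TASK

Get the small bench hood ready for work: with the fingertips beneath the lip of its counterweighted sliding window, push the window up until the top edge of the lip is level with the tip of the pointer clipped to the right-hand guide, and leave it there. Then press the round fan button on the hood's low plinth fully down with a fingertip and let it come up again. Do not grip or pinch anything, and leave the glassware and other things around and inside the hood where they are.

Things in the scene. Friction and masses are not known exactly. Their poses are not given: they have to be found in the camera images.
- hood: White fixed bench hood, 280 mm wide, 135 deep, 514 high, open at the lower front. Origin on the worktop, mid-width, in the window's plane; x points into the hood, y to its left, z up. Guides at y = +-128 mm jut 14 mm to the front. Counterweight track outside the left guide. Plinth 45 mm high at the right: y = -142 to -202, x = -210 to +20 mm.
- sash (a joint): Height of the sliding window in m: 0 shut, 0.28 fully up; it starts partly open. The window is balanced: it moves straight up and down against about 3 N of friction (and 6 N per m/s) and stays where it is left. The underside of its lip is at 15 mm + this value above the worktop.
- lip_under_mid (a point): Middle of the underside of the window's lip, 30 mm in front of the window plane. The lip is an aluminium bar along the hood's y, 180 mm long, 20 mm thick, jutting out to 50 mm in front of the window plane (hood x = -50 mm). sash_c0 is its lower 11 mm, sash_c1 its upper 9 mm, set back 6 mm at the front. Moves with the window.
- lip_top_edge (a point): Middle of the front top edge of the lip, 44 mm in front of the window plane, 20 mm above the lip's underside; it moves with the window.
- pointer_tip (a point): Tip of the dark steel pointer clipped on the right-hand guide, just beyond the right end of the lip (hood y = -94 mm, 20 mm in front of the window plane). It marks the height for the lip's top edge and is fixed; the clip behind it is 34 mm wide and 22 high and juts out to 34 mm in front of the window plane.
- fan_button (a joint): Travel of the spring push button in m: 0 up, 0.006 fully down; fully down takes 5 N.
- fan_button_top (a point): Centre of the top of the round grey fan button, 30 mm wide, facing up, on the front end of the plinth at the hood's front right (hood x = -170 mm, y = -172 mm).
- crucible: white porcelain crucible, 47 mm wide, 37 high, inside the hood. Origin at the centre of its underside. Not to be disturbed.
- beaker_100: 100 ml glass beaker, 58 x 66 mm, 72 high, inside the hood. Origin at the centre of its underside. Not to be disturbed.
- erlenmeyer: conical glass flask, 67 mm wide, 108 high, left of the hood's front. Origin at the centre of its underside. Not to be disturbed.
- vial_1: small capped vial, 22 mm wide, 50 high, on the worktop in front of the right end of the lip. Origin at the centre of its underside. Not to be disturbed.
- petri_0: petri dish, 90 mm wide, 15 high, on the worktop in front of the hood. Origin at the centre of its underside. Not to be disturbed.
- timer: bench timer lying flat, 62 x 65 mm, 19 high, near the front of the worktop. Origin at the centre of its underside. Not to be disturbed.
- bottle_amber_1: brown reagent bottle with black cap, 62 mm wide, 135 high, at the left. Origin at the centre of its underside. Not to be disturbed.

How it is judged:
By the outcome, as a careful person would: the job done as asked, in the order asked, and still so for the second after the job is handed in, with the robot touching nothing.
It also fails if it takes over 48 s, if anything falls off the work surface, if the arm or the gripper's body presses on something with over 40 N, if the wrist force passes 120 N, or if a joint passes its speed limit or range.

ROBOT

A 7-joint arm with a two-finger parallel gripper is mounted at the origin on a cart in front of the work surface, level with it; the furniture and walls round the work are solid. World frame = base frame: x ahead of the robot, y to its left, z up, the work surface at z = 0. Lengths are in m, angles in rad, forces in N, time in s.
With the tool pointing down it reaches from about 0.4 to 0.85 m from the base axis. Payload 4.5 kg.
Tool frame: the origin (TCP) lies on the centre line of the jaws, within the pads' length; the fingertips stand 14 mm ahead of it and the grasp point (between the pads) lies 5 mm behind it; z points along the fingers, y is the direction in which the jaws open and shut (so a half turn about z gives the same grasp; the last joint's range is limited). The gripper opens to 88 mm and grips with 3 to 60 N. Pads are 18 mm wide; open, the fingers measure 123 mm over their backs; the gripper's body (75 mm by 187 mm) begins 45 mm behind the grasp point.
Start: joints at [1.331, 0.689, -0.195, 1.565, 0.157, 0.902, -0.215], TCP at [0.169, -0.602, 0.253] pointing down, gripper open.
Joint ranges: [-3.01, 3.01], [-0.46, 2.08], [-1.47, 1.51], [0.13, 2.56], [-1, 4.14], [0.04, 2.09], [-2.66, 2.66]. Speed limits (rad/s): [2.57, 2.57, 3.14, 3.14, 3.14, 3.14, 3.14].

INTERFACE

Orientations are given as a unit quaternion [w, x, y, z].
In Python, from rig import arm gives the robot as it stands. The module is installed in compiled form; this text tells all that it offers.
- The arm moves only by the shell command python3 -m pendant 'ROWS'. ROWS is JSON, a list that holds one entry, the list of rows, each a list of 5 numbers: the shift along the world's x, y, z normalised to -1 to 1, where 1 is 120 mm, then the turn about the world's z normalised to -1 to 1, where 1 is 90 degrees, then the opening, from 0 (shut) to 1 (fully open). A call has 1 to 12 rows; each row is the pose to reach, as a shift and turn from the pose commanded when the call began; what a row does not reach only later rows make up. A row lasts 1/10 s, in which the tool goes at most 50 mm and 8.59 degrees, less where a joint would pass 70% of its speed; a pose out of reach is approached as far as the arm can. A call with a number of a shift or a turn outside -1 to 1 is refused whole. A call with a gripper value outside its range is refused whole. The fingers move at their own pace and stop on an object; the grip force is fixed at half the most. Time passes only in rows, so rows that repeat a pose let the fingers close. It gives the time, the measured TCP pose, the force and the opening at its end, in the units of the state.
- arm.get_obs(): the state, without advancing time (a new reading comes with each control period).
- arm.get_image(name): name is "scene" or "top" or "wrist"; returns the picture (420x560x3 uint8, red, green, blue); there is no depth.
- arm.camera_model(name): a dict with "mtx" (3x3 intrinsics, pixels), "extrinsics" (4x4, takes a point from world to camera coordinates). Camera axes: x right, y down, z forward; pixel columns grow to the right and rows downward; lengths in m; the calibration is good to about 2 mm. A picture is of the moment at which its call begins: read the wrist's pose just before it. camera_model takes no time and is no camera call; for the wrist camera it gives the pose at the moment of the call.
- arm.hand_in(): hands the job in, once; it reports no verdict.
The state is a dict: "time_s": time; "joint_positions": joint angles; "joint_vel": joint speeds; "tau": joint torques, N m; "tool_pos": TCP position; "tool_rot": TCP orientation; "wrist_force": force on the tool from outside, world axes, zero at the start; "ft_torque": the same for the moment, N m; "grip_width": finger opening in m.
Only numpy, scipy, OpenCV 4.12 (cv2) and the standard library are available. Lean on these libraries where they do the work, as an engineer would, in place of code of your own. Each camera call takes 0.05 s, during which the arm holds its last target.

## Working session

There is one attempt and no reset: what is moved stays moved. The work goes in short steps, Python scripts to look and compute and a shell command to move; the robot and the scene stay as the last step left them, time stands still between calls to the robot, and variables do not carry over. Pictures are saved under pics/ and viewed, and the job is handed in when it is done.

```bash
mkdir -p pics; python3 - <<'E'
from rig import arm
import cv2
o=arm.get_obs(); print(o['time_s'],o['tool_pos'],o['tool_rot'],o['wrist_force'],o['grip_width'])
for n in ['scene','top','wrist']:
    m=arm.camera_model(n); print(n,m['mtx'],m['extrinsics'])
    cv2.imwrite(f'pics/{n}0.png',arm.get_image(n)[:,:,::-1])
E
```

```text
0.0 [ 0.16878935 -0.60115846  0.25193094] [-8.86359613e-04  9.90639225e-01  1.36503130e-01 -1.90342974e-04] [0.51157843 0.66424032 1.0495747 ] 0.08813106474519765
scene [[425.25180081   0.         274.03554526]
 [  0.         425.25180081 206.75566254]
 [  0.           0.           1.        ]] [[-0.39597513 -0.91818162  0.01209153  0.31913893]
 [-0.38306193  0.15320332 -0.91092936  0.34907071]
 [ 0.83454614 -0.36533718 -0.41238513  1.06868873]
 [ 0.          0.          0.          1.        ]]
top [[508.958515     0.         274.5262646 ]
 [  0.         508.958515   208.31509945]
 [  0.           0.           1.        ]] [[ 0.28149059 -0.95951961  0.00922885 -0.03132391]
 [-0.75078377 -0.22622363 -0.6206018   0.57379682]
 [ 0.59756738  0.1677647  -0.78407157  1.36538754]
 [ 0.          0.          0.          1.        ]]
wrist [[329.99795689   0.         282.04773111]
 [  0.         329.99795689 205.4759138 ]
 [  0.           0.           1.        ]] [[ 2.70021750e-01 -9.62853947e-01 -7.28363394e-04 -6.25167517e-01]
 [-9.11623920e-01 -2.55898170e-01  3.21648807e-01 -4.51056856e-02]
 [-3.09887210e-01 -8.61881802e-02 -9.46858762e-01  3.90506455e-01]
 [ 0.00000000e+00  0.00000000e+00  0.00000000e+00  1.00000000e+00]]
```

View pics/scene0.png

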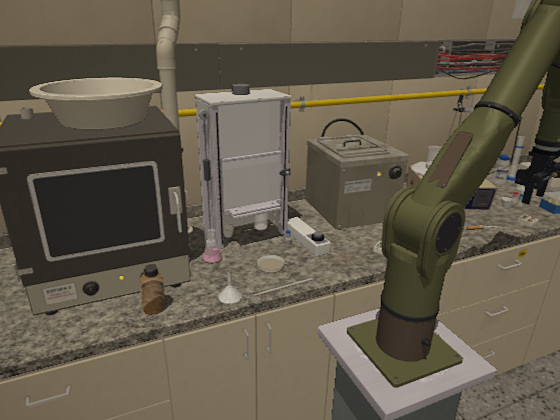

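View pics/top0.png

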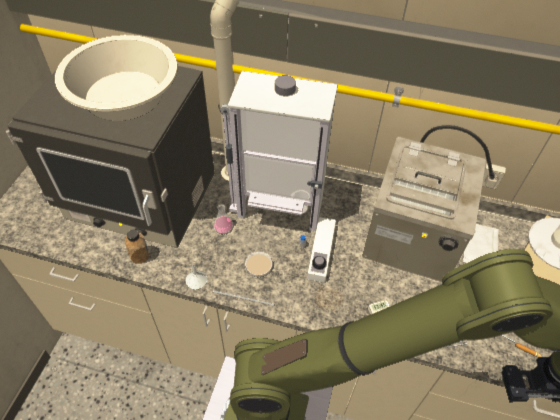

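View pics/wrist0.png

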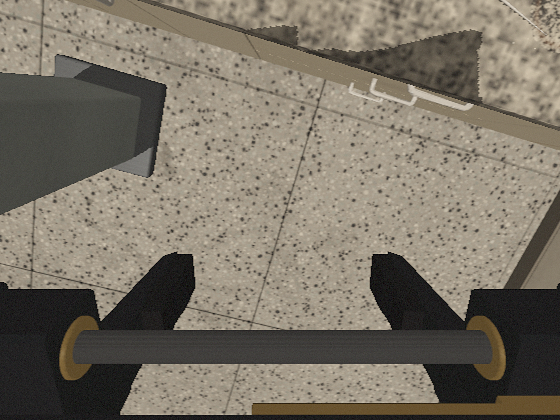

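The scene view shows the hood centred near (250,165), with the lip at about (255,210), the pointer at (286,172) and the plinth with its button at (318,236). I'll zoom in.

```bash
python3 - <<'E'
import cv2
a=cv2.imread('pics/scene0.png')[80:280,180:350]; cv2.imwrite('pics/s0c.png',cv2.resize(a,None,fx=3,fy=3,interpolation=cv2.INTER_CUBIC))
a=cv2.imread('pics/top0.png')[130:290,200:350]; cv2.imwrite('pics/t0c.png',cv2.resize(a,None,fx=3.7,fy=3.7,interpolation=cv2.INTER_CUBIC))
a=cv2.imread('pics/scene0.png')[120:230,490:560]; cv2.imwrite('pics/s0d.png',cv2.resize(a,None,fx=5,fy=5,interpolation=cv2.INTER_CUBIC))
E
```

```text
(no output)
```

View pics/s0c.png

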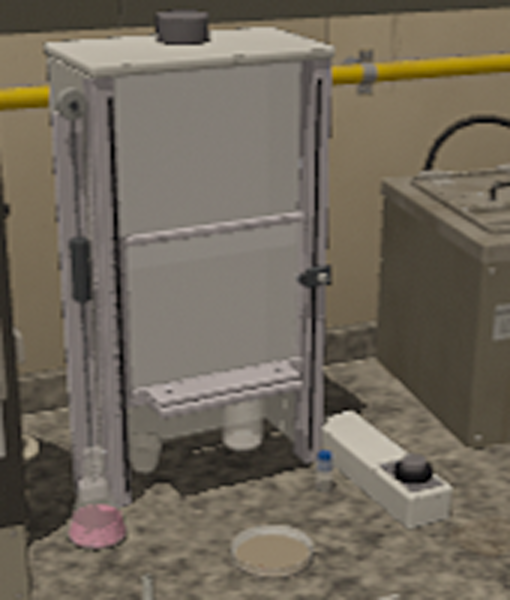

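View pics/t0c.png

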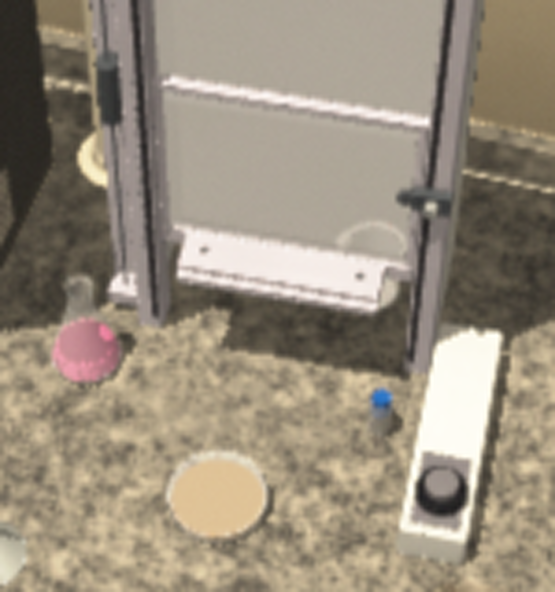

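View pics/s0d.png

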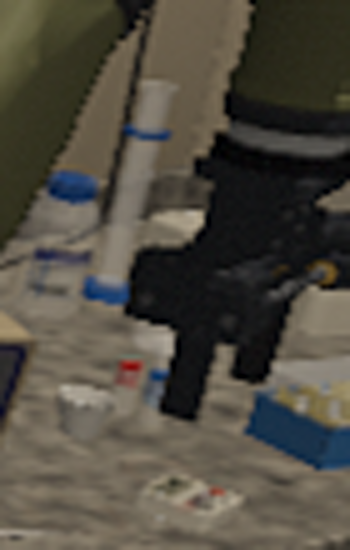

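```bash
cat > h.py <<'E'
import numpy as np
from rig import arm
C={n:arm.camera_model(n) for n in('scene','top')}
def P(n): return C[n]['mtx']@C[n]['extrinsics'][:3]
def ray(n,uv,c=None):
    c=c or C[n]; E=c['extrinsics'];R=E[:3,:3];t=E[:3,3]
    d=R.T@np.linalg.inv(c['mtx'])@[uv[0],uv[1],1]; return -R.T@t,d/np.linalg.norm(d)
def tri(a,b,ca=None,cb=None):
    (o1,d1),(o2,d2)=ray('scene',a,ca),ray('top',b,cb)
    s=np.linalg.lstsq(np.c_[d1,-d2],o2-o1,rcond=None)[0]
    p,q=o1+s[0]*d1,o2+s[1]*d2; return (p+q)/2,np.linalg.norm(p-q)
def plane(n,uv,z,c=None):
    o,d=ray(n,uv,c); return o+d*(z-o[2])/d[2]
def proj(n,p,c=None):
    c=c or C[n]; q=c['mtx']@(c['extrinsics'][:3]@np.r_[p,1]); return q[:2]/q[2]
E
python3 - <<'E'
from h import *
np.set_printoptions(precision=4,suppress=True)
S=lambda x,y:(180+x/3,80+y/3); T=lambda x,y:(200+x/3.7,130+y/3.7)
for k,a,b in [('button',(412,462),(442,484)),('pointer',(301,279),(399,198)),('lipLbotfront',(157,409),(180,281)),('lipRbotfront',(300,379),(376,309)),
 ('guideRfoot',(308,465),(416,372)),('guideLfoot',(125,503),(152,325)),('plinth front R',(449,487),(464,543)),('plinth frontL',(408,498),(406,530)),('vialcap',(324,456),(381,398)),
 ('roofFL',(100,72),(0,0))]:
    p,e=tri(S(*a),T(*b)); print(k,p,e)
E
```

```text
button [ 0.5024 -0.0325  0.0622] 0.001804783135092076
pointer [0.6412 0.0511 0.2517] 0.001444631397228293
lipLbotfront [0.6027 0.2368 0.1302] 0.012349587256196315
lipRbotfront [0.6151 0.0593 0.1348] 0.004120406285323979
guideRfoot [ 0.6634  0.0247 -0.0102] 0.0021180558819864086
guideLfoot [0.6322 0.2752 0.0058] 0.00026971072360722627
plinth front R [ 0.4639 -0.0619  0.0423] 0.0039041968226439902
plinth frontL [ 0.4659 -0.0107  0.0373] 0.005362664166152042
vialcap [0.5856 0.0412 0.0447] 0.0002680842288781696
roofFL [0.4973 0.3175 0.5312] 0.0027202332926185373
```

```bash
python3 -m pendant '[[[0,0,0.4,0,0],[0,0,0.8,0,0],[0,0,1,0,0],[0,0,1,0,0]]]'; python3 - <<'E'
from rig import arm
o=arm.get_obs(); print(o)
E
```

```text
time_s: 0.55
tool_pos: [0.1698, -0.6035, 0.3769]
tool_rot: [0.004, 0.991, 0.136, 0.001]
wrist_force: [0.5, -0.0, 0.6]
grip_width: 0.0587
{'time_s': 0.55, 'joint_positions': array([ 1.33560351,  0.57529976, -0.20691019,  1.38717992,  0.12143583,
        1.183196  , -0.18115991]), 'joint_vel': array([ 0.0003169 ,  0.05133044,  0.00486689,  0.09403006,  0.00579499,
       -0.04840341, -0.00553956]), 'tau': array([ 1.03078368e-01, -5.08993399e+01, -1.15402143e+00, -1.86456478e+01,
       -9.17048100e-02,  3.70510351e-01,  4.18090867e-02]), 'tool_pos': array([ 0.16980878, -0.60347703,  0.37686434]), 'tool_rot': array([4.02711203e-03, 9.90653634e-01, 1.36338911e-01, 9.28082874e-04]), 'wrist_force': array([ 0.52067215, -0.03786914,  0.56587148]), 'ft_torque': array([ 0.0172864 , -0.05506373, -0.00170876]), 'grip_width': 0.05866137210859133}
```

```bash
python3 -m pendant '[[[0,0,0.4,0,0],[0,0,0.8,0,0],[0,0,1,0,0],[0,0,1,0,0]]]'; python3 -m pendant '[[[0,0,0.4,0,0],[0,0,0.8,0,0],[0,0,1,0,0],[0,0,1,0,0]]]';python3 -c "
from rig import arm
print(arm.get_obs()['joint_positions'])"
```

```text
time_s: 0.95
tool_pos: [0.1695, -0.6027, 0.4953]
tool_rot: [0.003, 0.991, 0.136, 0.001]
wrist_force: [-0.5, -0.2, 0.7]
grip_width: 0.0263
time_s: 1.35
tool_pos: [0.1694, -0.6026, 0.6137]
tool_rot: [0.002, 0.991, 0.136, 0.0]
wrist_force: [-0.4, -0.2, -0.5]
grip_width: 0.0006
[ 1.29160275  0.54804059 -0.18442066  0.73306767  0.10015327  1.86333363
 -0.1341285 ]
```

```bash
python3 -m pendant '[[[0,0,0.2,0,0],[0,0,0.4,0,0],[0,0,0.6,0,0],[0,0,0.8,0,0],[0,0,0.8,0,0]]]';python3 -c "
from rig import arm
print(arm.get_obs()['joint_positions'])"
```

```text
time_s: 1.85
tool_pos: [0.1628, -0.5884, 0.6874]
tool_rot: [0.013, 0.991, 0.133, -0.001]
wrist_force: [-0.5, -0.2, -0.1]
grip_width: 0.0009
[ 1.15200353  0.58317856  0.28488139  0.45661772 -0.17528516  2.08775381
 -0.00399908]
```

```bash
python3 -m pendant '[[[0,0,0.2,0,0],[0,0,0.4,0,0],[0,0,0.6,0,0],[0,0,0.8,0,0],[0,0,1,0,0],[0,0,1,0,0],[0,0,1,0,0]]]';python3 -c "
from rig import arm
print(arm.get_obs()['joint_positions'])"
```

```text
time_s: 2.55
tool_pos: [0.1543, -0.5492, 0.7276]
tool_rot: [0.034, 0.99, 0.136, 0.005]
wrist_force: [-0.0, -0.9, 0.2]
grip_width: 0.0005
[ 1.13208714  0.48846503  0.27343786  0.50506599 -0.15252991  2.08883544
 -0.00695598]
```

```bash
python3 -m pendant '[[[0,0,-0.3,0,0],[0,0,-0.6,0,0],[0,0,-1,0,0],[0,0,-1,0,0],[0,0,-1,0,0]]]';python3 -c "
from rig import arm
print(arm.get_obs()['joint_positions'])"
```

```text
time_s: 3.05
tool_pos: [0.1549, -0.5499, 0.6084]
tool_rot: [0.034, 0.99, 0.137, 0.005]
wrist_force: [0.0, -1.0, 2.3]
grip_width: 0.0007
[ 1.06741122  0.38169075  0.26736116  1.06329305 -0.10005315  1.63877046
  0.00629101]
```

```bash
python3 -m pendant '[[[0,0,0.4,0,0],[0,0,0.8,0,0],[0,0,1,0,0]]]' >/dev/null; python3 -m pendant '[[[0,0,1,0,0],[0,0,1,0,0],[0,0,1,0,0]]]';python3 -m pendant '[[[0,0,1,0,0]]]'; python3 -m pendant '[[[0,0,1,0,0]]]';python3 -c "
from rig import arm
print(arm.get_obs()['joint_positions'])"
```

```text
time_s: 3.65
tool_pos: [0.1455, -0.5187, 0.7636]
tool_rot: [0.062, 0.989, 0.136, 0.008]
wrist_force: [-0.9, -0.7, -0.3]
grip_width: 0.0006
time_s: 3.75
tool_pos: [0.1428, -0.5069, 0.7753]
tool_rot: [0.072, 0.988, 0.136, 0.01]
wrist_force: [-0.0, -0.8, 0.8]
grip_width: 0.0005
time_s: 3.85
tool_pos: [0.139, -0.4942, 0.7931]
tool_rot: [0.089, 0.987, 0.136, 0.012]
wrist_force: [-0.0, 0.9, 1.6]
grip_width: 0.0007
[ 1.07271374  0.35672554  0.33543648  0.52662089 -0.1499216   2.09002323
 -0.00507761]
```

```bash
python3 -m pendant '[[[0,0,1,0,0]]]'>/dev/null; python3 -m pendant '[[[0,0,1,0,0]]]'>/dev/null;python3 -m pendant '[[[0,0,1,0,0]]]'>/dev/null; python3 -m pendant '[[[0,0,1,0,0]]]'; python3 -c "
from rig import arm
print(arm.get_obs()['joint_positions'])"
```

```text
time_s: 4.25
tool_pos: [0.1274, -0.4538, 0.8522]
tool_rot: [0.155, 0.978, 0.135, 0.022]
wrist_force: [0.0, -0.4, -0.1]
grip_width: 0.0006
[ 1.00155736  0.2636137   0.41776583  0.48908916 -0.15616767  2.08983377
 -0.0067095 ]
```

```bash
python3 -m pendant '[[[0,0,1,0,0]]]'>/dev/null; python3 -m pendant '[[[0,0,1,0,0]]]'>/dev/null;python3 -m pendant '[[[0,0,1,0,0]]]'>/dev/null; python3 -m pendant '[[[0,0,1,0,0]]]'; python3 -m pendant '[[[0,0,1,0,0]]]'>/dev/null; python3 -m pendant '[[[0,0,1,0,0]]]';python3 -c "
from rig import arm
print(arm.get_obs()['joint_positions'])"
```

```text
time_s: 4.65
tool_pos: [0.119, -0.4239, 0.9046]
tool_rot: [0.221, 0.966, 0.133, 0.031]
wrist_force: [-0.4, 1.2, -0.5]
grip_width: 0.0009
time_s: 4.85
tool_pos: [0.1154, -0.4112, 0.9293]
tool_rot: [0.254, 0.958, 0.132, 0.036]
wrist_force: [0.4, 0.6, 0.1]
grip_width: 0.0002
[ 0.88554358  0.18202945  0.57103405  0.37239825 -0.18674765  2.0890546
 -0.00996806]
```

```bash
cat > kin.py <<'E'
import numpy as np
from scipy.spatial.transform import Rotation as Ro
D=[([1.33560351,0.57529976,-0.20691019,1.38717992,0.12143583,1.183196,-0.18115991],[.16980878,-.60347703,.37686434],[4.02711203e-03,9.90653634e-01,1.36338911e-01,9.28082874e-04]),
([1.29160275,0.54804059,-0.18442066,0.73306767,0.10015327,1.86333363,-0.1341285],[.1694,-.6026,.6137],[.002,.991,.136,0]),
([1.15200353,.58317856,.28488139,.45661772,-.17528516,2.08775381,-.00399908],[.1628,-.5884,.6874],[.013,.991,.133,-.001]),
([1.06741122,.38169075,.26736116,1.06329305,-.10005315,1.63877046,.00629101],[.1549,-.5499,.6084],[.034,.99,.137,.005]),
([.88554358,.18202945,.57103405,.37239825,-.18674765,2.0890546,-.00996806],[.1154,-.4112,.9293],[.254,.958,.132,.036])]
def fk(q,p):
    s=p['s'];g=p['g'];L=p['L'];x=p.get('off',[0]*6)
    R=Ro.from_euler('z',g[0]);T=np.zeros(3)
    def lk(R,ax,a): return R*Ro.from_euler(ax,a)
    R=lk(R,'z',s[0]*q[0]); T=R.apply([x[0],0,L[0]])
    R=lk(R,'y',q[1]); R=lk(R,'z',s[1]*q[2]); T=T+R.apply([x[1],0,L[1]])
    R=lk(R,'y',q[3]); R=lk(R,'z',s[2]*q[4]); T=T+R.apply([x[2],0,L[2]])
    R=lk(R,'y',q[5]); R=lk(R,'z',s[3]*q[6]+g[1]); T=T+R.apply([0,0,L[3]])
    return T,R
E
python3 - <<'E'
from kin import *
import itertools
from scipy.optimize import least_squares
best=[]
for s in itertools.product([1,-1],repeat=4):
  for g0 in (0,np.pi/2,np.pi,-np.pi/2):
   for g1 in (0,np.pi/2,np.pi,-np.pi/2):
    def f(v):
        p=dict(s=s,g=(v[4]+g0,g1+v[5]),L=v[:4],off=v[6:9]);r=[]
        for q,t,w in D:
            T,R=fk(q,p); r+=list(T-t); Rt=Ro.from_quat(np.roll(w,-1)); r+=list((R.inv()*Rt).as_rotvec()*.3)
        return np.array(r)
    z=least_squares(f,[.36,.42,.4,.25,0,0,0,0,0],max_nfev=30); best.append((z.cost,s,g0,g1,z.x))
best.sort(key=lambda b:b[0])
for b in best[:4]: print(b)
E
```

```text
(np.float64(0.00011223345100364549), (-1, -1, -1, -1), 1.5707963267948966, 3.141592653589793, array([ 0.35036965,  0.56720936,  0.34748457,  0.3156747 , -1.64540179,
       -1.64338088, -0.01342534,  0.01187865, -0.00193268]))
(np.float64(0.00011223345100364558), (-1, -1, -1, -1), 0, 1.5707963267948966, array([ 0.35036965,  0.56720936,  0.34748457,  0.3156747 , -0.07460546,
       -0.07258455, -0.01342534,  0.01187865, -0.00193268]))
(np.float64(0.00011223345100364629), (-1, -1, -1, -1), 0, -1.5707963267948966, array([ 3.50369654e-01,  5.67209362e-01,  3.47484568e-01,  3.15674706e-01,
       -7.46054605e-02,  3.06900810e+00, -1.34253418e-02,  1.18786478e-02,
       -1.93267705e-03]))
(np.float64(0.00011223345100364656), (-1, -1, -1, -1), 1.5707963267948966, 1.5707963267948966, array([ 0.35036965,  0.56720936,  0.34748457,  0.3156747 , -1.64540179,
       -0.07258455, -0.01342534,  0.01187865, -0.00193268]))
```

```bash
cat > hood.py <<'E'
from h import *
from scipy.optimize import least_squares
S=lambda x,y:(180+x/3,80+y/3); T=lambda x,y:(200+x/3.7,130+y/3.7)
obs=[('b','scene',S(412,462)),('b','top',T(442,484)),('p','scene',S(301,279)),('p','top',T(399,198)),
('lL','scene',S(157,409)),('lR','scene',S(300,379)),('lL','top',T(180,281)),('lR','top',T(376,309)),
('fR','scene',S(449,487)),('fR','top',T(464,543)),('fL','scene',S(408,498)),('fL','top',T(406,530))]
def pts(v):
    x,y,a,zl,zp,zb=v[:6]
    P={'b':(-.17,-.172,zb),'p':(-.02,-.094,zp),'lL':(-.05,.09,zl),'lR':(-.05,-.09,zl),'fR':(-.21,-.202,.045),'fL':(-.21,-.142,.045)}
    R=np.array([[np.cos(a),-np.sin(a),0],[np.sin(a),np.cos(a),0],[0,0,1]])
    return {k:R@p+[x,y,0] for k,p in P.items()}
def res(v):
    P=pts(v); return np.concatenate([proj(n,P[k])-uv for k,n,uv in obs])
z=least_squares(res,[.65,.15,.1,.13,.25,.06],loss='soft_l1')
if __name__=='__main__':
    np.set_printoptions(precision=4,suppress=True)
    print(z.x)
    for o,r in zip(obs,res(z.x).reshape(-1,2)): print(o[:2],r)
    print(pts(z.x))
E
python3 hood.py
```

```text
[0.66   0.1491 0.0557 0.1327 0.2493 0.0642]
('b', 'scene') [ 0.4993 -0.0194]
('b', 'top') [-0.3754  0.0196]
('p', 'scene') [-1.4334  0.2771]
('p', 'top') [-0.5533 -0.4347]
('lL', 'scene') [1.4348 0.0929]
('lR', 'scene') [1.2017 0.7623]
('lL', 'top') [-0.5619 -2.6049]
('lR', 'top') [0.5232 0.046 ]
('fR', 'scene') [ 1.4966 -0.1835]
('fR', 'top') [ 0.4061 -0.1954]
('fL', 'scene') [ 0.2285 -0.1401]
('fL', 'top') [-2.7231 -0.5306]
{'b': array([ 0.4998, -0.0321,  0.0642]), 'p': array([0.6452, 0.0541, 0.2493]), 'lL': array([0.605 , 0.2361, 0.1327]), 'lR': array([0.6151, 0.0564, 0.1327]), 'fR': array([ 0.4616, -0.0643,  0.045 ]), 'fL': array([ 0.4582, -0.0044,  0.045 ])}
```

```bash
cat > feas.py <<'E'
from kin import *
from scipy.optimize import least_squares
lo=np.array([-3.01,-.46,-1.47,.13,-1,.04,-2.66]);hi=np.array([3.01,2.08,1.51,2.56,4.14,2.09,2.66])
def fit(off=False):
    def mk(v): return dict(s=(-1,)*4,g=(0+v[4],np.pi/2+v[5]),L=v[:4],off=v[6:9] if off else [0]*3)
    def f(v):
        r=[]
        for q,t,w in D:
            T,R=fk(q,mk(v)); r+=list(T-t); r+=list((R.inv()*Ro.from_quat(np.roll(w,-1))).as_rotvec()*.3)
        return np.array(r)
    z=least_squares(f,[.36,.42,.4,.25,0,0]+[0]*3); return mk(z.x),z
p,z0=fit()
def Rt(al,phi,flip=0):
    z=np.array([np.sin(al)*np.cos(phi),np.sin(al)*np.sin(phi),-np.cos(al)])
    y=np.array([-np.sin(phi),np.cos(phi),0])*(-1 if flip else 1)
    return Ro.from_matrix(np.c_[np.cross(y,z),y,z])
def ik(q0,T,R):
    def f(q):
        t,r=fk(q,p); return np.r_[t-T,(r.inv()*R).as_rotvec()*.3,(q-q0)*1e-4]
    z=least_squares(f,np.clip(q0,lo+.01,hi-.01),bounds=(lo,hi)); t,r=fk(z.x,p)
    return z.x,np.linalg.norm(t-T),(r.inv()*R).magnitude()
if __name__=='__main__':
    np.set_printoptions(precision=3,suppress=True)
    print(p,z0.cost)
    rng=np.random.default_rng(0); phi=.056
    for al in np.radians([20,30,40,50,60,75,90]):
      for zl in (.13,.23):
        zt=Rt(al,phi).as_matrix()[:,2]; n=np.array([np.cos(al)*np.cos(phi),np.cos(al)*np.sin(phi),np.sin(al)])
        c=np.array([.611,.146,zl]); tcp=c-n*.010+zt*(.025-.014)
        for flip in (0,1):
          sols=[]
          for k in range(25):
            q,e,a=ik(rng.uniform(lo,hi),tcp,Rt(al,phi,flip))
            if e<.004 and a<.02: sols.append(q)
          print(round(np.degrees(al)),zl,flip,len(sols),*( [q for q in sorted(sols,key=lambda q:abs(q[4]))][:1]+sols[:1]))
E
python3 feas.py
```

```text
{'s': (-1, -1, -1, -1), 'g': (np.float64(-0.07676068601558682), np.float64(1.4961142381834667)), 'L': array([0.356, 0.552, 0.352, 0.312]), 'off': [0, 0, 0]} 0.00014901188473844527
20 0.13 0 14 [-0.444  0.806  0.153  1.982 -1.     0.04   2.266] [-0.367  0.802  0.027  1.987  1.359  0.056 -0.071]
20 0.13 1 21 [-0.39   0.802  0.064  1.979  0.8    0.04  -2.66 ] [-0.39   0.802  0.064  1.979  0.8    0.04  -2.66 ]
20 0.23 0 15 [-0.367  0.627  0.027  1.93   0.233  0.25   1.065] [ 0.301  0.982 -1.259  1.93   1.46   1.054  0.029]
20 0.23 1 16 [-0.445  0.631  0.15   1.93  -0.076  0.245 -1.781] [-0.552  0.646  0.321  1.93  -0.482  0.273 -1.394]
30 0.13 0 11 [ 0.285  1.274 -1.297  2.124  1.997  1.276 -0.332] [-0.022  0.901 -0.57   2.124  2.163  0.626 -0.764]
30 0.13 1 8 [ 0.145  1.025 -0.892  2.124  2.043  0.877  2.593] [-0.271  0.829 -0.159  2.124  2.524  0.393  1.922]
30 0.23 0 16 [ 0.141  0.776 -0.851  2.077  1.741  0.687 -0.331] [ 0.271  0.931 -1.164  2.077  1.746  0.971 -0.264]
30 0.23 1 13 [-0.153  0.645 -0.339  2.077  1.81   0.33   2.659] [-0.612  0.651  0.375  2.077  4.14   0.128  0.238]
4
[... 1595 characters left out ...]
9   0.266]
75 0.23 0 12 [-0.232  1.108 -0.374  2.482  2.795  1.806 -1.462] [-0.674  1.101  0.34   2.482  2.87   1.61  -2.061]
75 0.23 1 12 [-0.179  1.13  -0.464  2.482  2.794  1.834  1.76 ] [-1.136  1.684  1.445  2.482  3.237  1.491 -0.109]
90 0.13 0 17 [-0.968  1.665  0.659  2.303  2.458  1.717 -2.66 ] [-0.704  1.527  0.301  2.303  2.553  2.    -2.267]
90 0.13 1 11 [-1.009  1.698  0.718  2.303  2.454  1.665  0.418] [-0.688  1.522  0.28   2.303  2.562  2.014  0.899]
90 0.23 0 17 [-0.961  1.477  0.771  2.44   2.629  1.726 -2.648] [-0.507  1.279  0.053  2.44   2.726  2.09  -1.915]
90 0.23 1 13 [-0.909  1.432  0.679  2.44   2.625  1.778  0.589] [-1.071  1.61   0.989  2.44   2.661  1.596  0.256]
```

```bash
python3 -m pendant '[[[0,0,1,0,0]]]'>/dev/null; python3 -m pendant '[[[0,0,1,0,0]]]'>/dev/null;python3 -m pendant '[[[0,0,1,0,0]]]'; python3 -m pendant '[[[0,0,1,0,0]]]'>/dev/null; python3 -m pendant '[[[0,0,1,0,0]]]'>/dev/null; python3 -m pendant '[[[0,0,1,0,0]]]';python3 -c "
from rig import arm
import numpy as np
o=arm.get_obs()
print(o['joint_positions'])
from scipy.spatial.transform import Rotation as R
m=arm.camera_model('wrist')['extrinsics'];r=R.from_quat(np.roll(o['tool_rot'],-1))
c=-m[:3,:3].T@m[:3,3]; print('cam in tool',r.inv().apply(c-o['tool_pos']),'optical',r.inv().apply(m[2,:3])); print(r.as_matrix())
"
```

```text
time_s: 5.15
tool_pos: [0.1105, -0.3944, 0.9646]
tool_rot: [0.302, 0.943, 0.13, 0.043]
wrist_force: [0.6, 0.4, 0.5]
grip_width: 0.0005
time_s: 5.45
tool_pos: [0.1062, -0.3793, 0.9978]
tool_rot: [0.348, 0.927, 0.128, 0.049]
wrist_force: [-0.0, -0.2, 0.3]
grip_width: 0.0005
[ 0.82218478  0.14771309  0.73749165  0.20932929 -0.2847739   2.08900061
 -0.01499562]
cam in tool [ 0.08267386  0.00050301 -0.13130275] optical [-0.3214516   0.00104436  0.94692543]
[[ 0.96233332  0.20290791  0.18095013]
 [ 0.27186012 -0.72450227 -0.63339445]
 [ 0.00257804  0.65872972 -0.75237525]]
```

```bash
python3 -m pendant '[[[0.6,0.8,-1,0.22,0],[0.6,0.8,-1,0.22,0],[0.6,0.8,-1,0.22,0],[0.6,0.8,-1,0.22,0],[0.6,0.8,-1,0.22,0]]]'; python3 -m pendant '[[[0.6,0.8,-1,0.22,0],[0.6,0.8,-1,0.22,0],[0.6,0.8,-1,0.22,0],[0.6,0.8,-1,0.22,0],[0.6,0.8,-1,0.22,0]]]';python3 -c "
from rig import arm
o=arm.get_obs()
print(o['joint_positions'])"
```

```text
time_s: 5.95
tool_pos: [0.1638, -0.2989, 0.9014]
tool_rot: [0.335, 0.891, 0.285, 0.11]
wrist_force: [1.2, -2.5, 0.2]
grip_width: 0.0002
time_s: 6.45
tool_pos: [0.2355, -0.2023, 0.7792]
tool_rot: [0.308, 0.831, 0.434, 0.163]
wrist_force: [-0.6, -0.5, 0.8]
grip_width: 0.0004
[ 0.09984622 -0.41660483  0.09787057  1.52080039  0.30271858  1.36947406
 -0.36260188]
```

```bash
python3 -m pendant '[[[0.9,0.9,-0.7,0.22,0],[0.9,0.9,-0.7,0.22,0],[0.9,0.9,-0.7,0.22,0],[0.9,0.9,-0.7,0.22,0],[0.9,0.9,-0.7,0.22,0]]]'; python3 -m pendant '[[[0.9,0.9,-0.7,0.20,0],[0.9,0.9,-0.7,0.20,0],[0.9,0.9,-0.7,0.20,0],[0.9,0.9,-0.7,0.20,0],[0.9,0.9,-0.7,0.20,0]]]';python3 -c "
from rig import arm
from scipy.spatial.transform import Rotation as R
import numpy as np
o=arm.get_obs()
print(o['joint_positions'])
print(R.from_quat(np.roll(o['tool_rot'],-1)).as_matrix().round(3))"
```

```text
time_s: 6.95
tool_pos: [0.3449, -0.0947, 0.6964]
tool_rot: [0.276, 0.744, 0.57, 0.214]
wrist_force: [-0.6, -1.1, -1.0]
grip_width: 0.0003
time_s: 7.45
tool_pos: [0.4531, 0.0129, 0.6128]
tool_rot: [0.239, 0.646, 0.679, 0.254]
wrist_force: [-0.1, 0.5, -0.3]
grip_width: 0.0005
[-0.2323822  -0.17280959  0.029967    1.89795136  0.15340707  0.71403864
 -0.22991228]
[[-0.051  0.755  0.653]
 [ 0.999  0.037  0.036]
 [ 0.003  0.654 -0.756]]
```

```bash
python3 -m pendant '[[[0.3,1,-1,0,0],[0.3,1,-1,0,0],[0.3,1,-1,0,0],[0.3,1,-1,0,0],[0.3,1,-1,0,0]]]'; python3 -m pendant '[[[0,0,-1,0,0],[0,0,-1,0,0],[0,0,-1,0,0],[0,0,-1,0,0]]]';python3 -c "
from rig import arm
from scipy.spatial.transform import Rotation as R
import numpy as np
o=arm.get_obs()
print(o['joint_positions'])
print(R.from_quat(np.roll(o['tool_rot'],-1)).as_matrix().round(3))"
```

```text
time_s: 7.95
tool_pos: [0.4887, 0.1328, 0.4933]
tool_rot: [0.24, 0.646, 0.678, 0.255]
wrist_force: [-0.7, -0.1, -0.2]
grip_width: 0.0005
time_s: 8.35
tool_pos: [0.4933, 0.1271, 0.3925]
tool_rot: [0.248, 0.648, 0.673, 0.255]
wrist_force: [0.4, 0.2, 0.1]
grip_width: 0.0007
[-0.31651053  0.18594833 -0.27863294  2.31158477  1.5907762   0.40034968
 -1.98971748]
[[-0.037  0.746  0.665]
 [ 0.999  0.03   0.022]
 [-0.004  0.665 -0.747]]
```

```bash
python3 -m pendant '[[[0.3,0.1,-1,0,0],[0.3,0.1,-1,0,0],[0.3,0.1,-1,0,0],[0.3,0.1,-1,0,0],[0.3,0.1,-1,0,0]]]'; python3 -c "
from rig import arm
from scipy.spatial.transform import Rotation as R
import numpy as np, cv2
o=arm.get_obs()
print(o['joint_positions'])
print(R.from_quat(np.roll(o['tool_rot'],-1)).as_matrix().round(3))
a=arm.get_image('scene')[:,:,::-1][60:300,150:390]; cv2.imwrite('pics/s1.png',cv2.resize(a,None,fx=2.5,fy=2.5))"
```

```text
time_s: 8.85
tool_pos: [0.5292, 0.1394, 0.2694]
tool_rot: [0.247, 0.648, 0.674, 0.253]
wrist_force: [0.4, 0.0, -0.2]
grip_width: 0.0007
[-0.23210989  0.52181482 -0.43732966  2.40638941  2.18967527  0.68536126
 -2.6223355 ]
[[-0.037  0.75   0.66 ]
 [ 0.999  0.032  0.021]
 [-0.005  0.661 -0.751]]
```

View pics/s1.png

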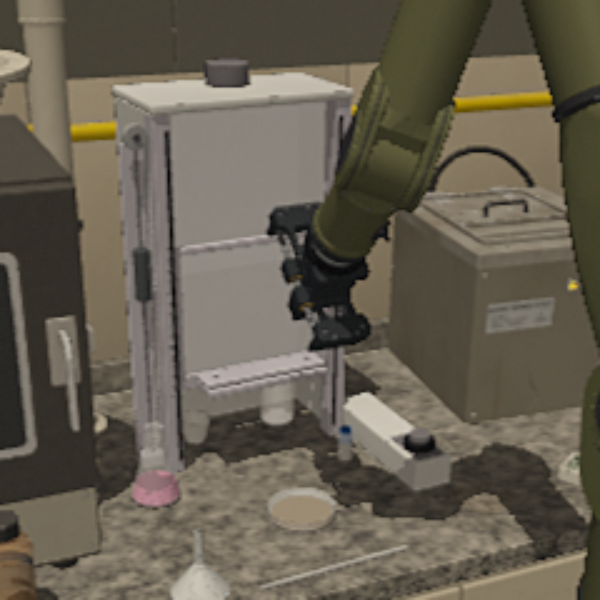

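```bash
python3 - <<'E'
import kin
from kin import *
kin.D.append(([-0.23210989,0.52181482,-0.43732966,2.40638941,2.18967527,0.68536126,-2.6223355],[.5292,.1394,.2694],[.247,.648,.674,.253]))
kin.D.append(([-.31651053,.18594833,-.27863294,2.31158477,1.5907762,.40034968,-1.98971748],[.4933,.1271,.3925],[.248,.648,.673,.255]))
import feas; from feas import *
np.set_printoptions(precision=3,suppress=True)
print(feas.p,z0.cost)
q=np.array(kin.D[-2][0]);t,R=fk(q,feas.p);print(t)
def ik2(q0,T,R,w):
    def f(q):
        tt,r=fk(q,feas.p); return np.r_[tt-T,(r.inv()*R).as_rotvec()*.3,(q-q0)*w]
    z=least_squares(f,np.clip(q0,lo+.005,hi-.005),bounds=(lo,hi)); tt,r=fk(z.x,feas.p)
    return z.x,np.linalg.norm(tt-T),np.degrees((r.inv()*R).magnitude())
for turn in (0,10,-10,-20):
  q=np.array(kin.D[-2][0]); Rr=Ro.from_euler('z',turn,degrees=True)*R
  print('turn',turn)
  for T in [(.529,.14,.27),(.53,.142,.21),(.53,.146,.15),(.53,.146,.10),(.57,.146,.1),(.602,.146,.1),(.602,.146,.16),(.602,.146,.22)]:
    q,e,a=ik2(q,np.array(T),Rr,1e-3); print(T,q,round(e,4),round(a,2))
E
```

```text
{'s': (-1, -1, -1, -1), 'g': (np.float64(-0.0750366160208965), np.float64(1.5026720699858649)), 'L': array([0.363, 0.557, 0.349, 0.323]), 'off': [0, 0, 0]} 0.00043440269580617127
[0.526 0.141 0.273]
turn 0
(0.529, 0.14, 0.27) [-0.228  0.531 -0.438  2.404  2.199  0.69  -2.626] 0.0 0.0
(0.53, 0.142, 0.21) [-0.112  0.76  -0.684  2.456  2.225  1.004 -2.66 ] 0.0 0.0
(0.53, 0.146, 0.15) [-0.066  1.001 -0.831  2.48   2.253  1.288 -2.66 ] 0.0 0.0
(0.53, 0.146, 0.1) [-0.053  1.175 -0.863  2.483  2.318  1.453 -2.66 ] 0.0 0.0
(0.57, 0.146, 0.1) [ 0.003  1.15  -0.857  2.377  2.329  1.338 -2.546] 0.0 0.0
(0.602, 0.146, 0.1) [ 0.035  1.138 -0.85   2.292  2.327  1.253 -2.465] 0.0 0.0
(0.602, 0.146, 0.16) [ 0.06   0.999 -0.901  2.288  2.207  1.158 -2.396] 0.0 0.0
(0.602, 0.146, 0.22) [ 0.096  0.859 -0.949  2.259  2.072  1.051 -2.293] 0.0 0.0
turn 10
(0.529, 0.14, 0.27) [-0.078  0.535 -0.514  2.438  2.434  0.647 -2.607] 0.0 0.0
(0.53, 0.142, 0.21) [-0.063  0.733 -0.592  2.493  2.491  0.899 -2.66 ] 0.0 0.0
(0.53, 0.146, 0.15) [-0.052  0.946 -0.664  2.52   2.518  1.14  -2.66 ] 0.0 0.0
(0.53, 0.146, 0.1
[... 960 characters left out ...]
[ 0.115  1.017 -1.211  2.205  1.912  1.404 -2.279] 0.0 0.0
turn -20
(0.529, 0.14, 0.27) [-0.395  0.563 -0.409  2.271  1.701  0.819 -2.565] 0.0 0.0
(0.53, 0.142, 0.21) [-0.112  0.885 -0.966  2.315  1.788  1.326 -2.66 ] 0.0 0.01
(0.53, 0.146, 0.15) [-0.034  1.248 -1.274  2.334  1.868  1.78  -2.66 ] 0.0 0.0
(0.53, 0.146, 0.1) [-0.031  1.419 -1.295  2.336  1.973  1.916 -2.66 ] 0.0 0.0
(0.57, 0.146, 0.1) [ 0.022  1.406 -1.287  2.239  2.028  1.844 -2.522] 0.0 0.0
(0.602, 0.146, 0.1) [ 0.054  1.399 -1.281  2.16   2.06   1.786 -2.424] 0.0 0.0
(0.602, 0.146, 0.16) [ 0.072  1.298 -1.362  2.157  1.949  1.778 -2.376] 0.0 0.0
(0.602, 0.146, 0.22) [ 0.096  1.199 -1.444  2.131  1.844  1.769 -2.309] 0.0 0.0
```

```bash
python3 -m pendant '[[[0.17,0.05,-0.3,0,0],[0.17,0.05,-0.5,0,0],[0.17,0.05,-0.7,0,0],[0.17,0.05,-0.7,0,0]]]'; python3 -c "
from rig import arm
print(arm.get_obs()['joint_positions'])"; python3 -m pendant '[[[0,0,-0.3,0,0],[0,0,-0.6,0,0],[0,0,-0.7,0,0],[0,0,-0.7,0,0]]]'; python3 -c "
from rig import arm
from scipy.spatial.transform import Rotation as R
import numpy as np, cv2
o=arm.get_obs()
print(o['joint_positions'])
print(R.from_quat(np.roll(o['tool_rot'],-1)).as_matrix().round(3))
for n in('scene','top'):
  cv2.imwrite('pics/%s2.png'%n,arm.get_image(n)[:,:,::-1])
  a=cv2.imread('pics/%s2.png'%n)[100:300,170:370]; cv2.imwrite('pics/%s2c.png'%n,cv2.resize(a,None,fx=3,fy=3,interpolation=cv2.INTER_CUBIC))"
```

```text
time_s: 9.3
tool_pos: [0.5478, 0.1454, 0.1854]
tool_rot: [0.246, 0.648, 0.675, 0.252]
wrist_force: [-1.0, -0.0, -0.6]
grip_width: 0.0003
[-0.09504719  0.80216383 -0.68794432  2.41829067  2.23909283  1.01220292
 -2.63160634]
time_s: 9.7
tool_pos: [0.548, 0.1461, 0.1027]
tool_rot: [0.247, 0.647, 0.676, 0.253]
wrist_force: [-0.2, -0.1, 1.4]
grip_width: 0.0008
[-0.04144763  1.07690886 -0.81063076  2.43607418  2.31591257  1.30732417
 -2.62809642]
[[-0.04   0.75   0.661]
 [ 0.999  0.035  0.022]
 [-0.006  0.661 -0.75 ]]
```

View pics/scene2c.png

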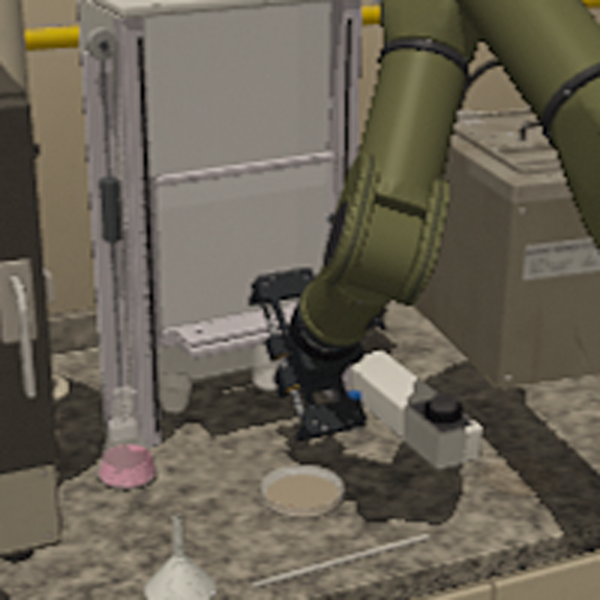

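View pics/top2c.png

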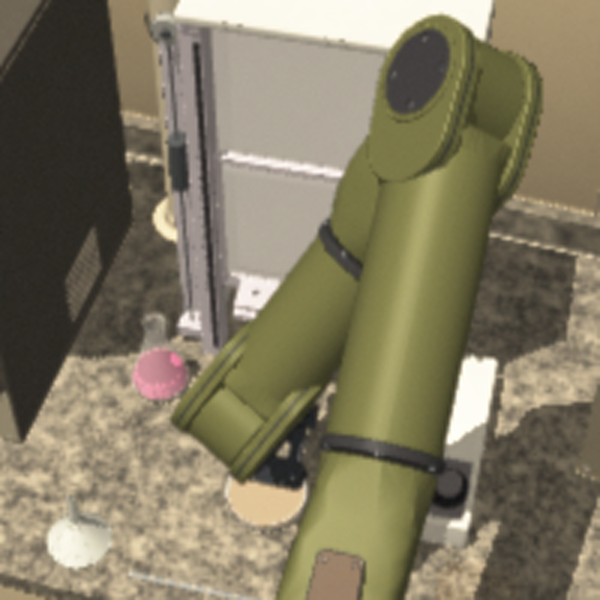

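```bash
python3 -m pendant '[[[0.2,0,0,0,0],[0.35,0,0,0,0],[0.45,0,0,0,0],[0.45,0,0,0,0]]]'; python3 -c "
from rig import arm
import cv2
print(arm.get_obs()['joint_positions'])
for n in('scene','wrist'):
  cv2.imwrite('pics/%s3.png'%n,arm.get_image(n)[:,:,::-1])
a=cv2.imread('pics/scene3.png')[130:280,200:350]; cv2.imwrite('pics/s3c.png',cv2.resize(a,None,fx=4,fy=4,interpolation=cv2.INTER_CUBIC))"
```

```text
time_s: 10.2
tool_pos: [0.6032, 0.1466, 0.1058]
tool_rot: [0.248, 0.647, 0.675, 0.255]
wrist_force: [-0.0, -0.3, 0.7]
grip_width: 0.0004
[ 0.01791991  1.04922434 -0.78531499  2.28723212  2.32316254  1.15122898
 -2.49048956]
```

View pics/s3c.png

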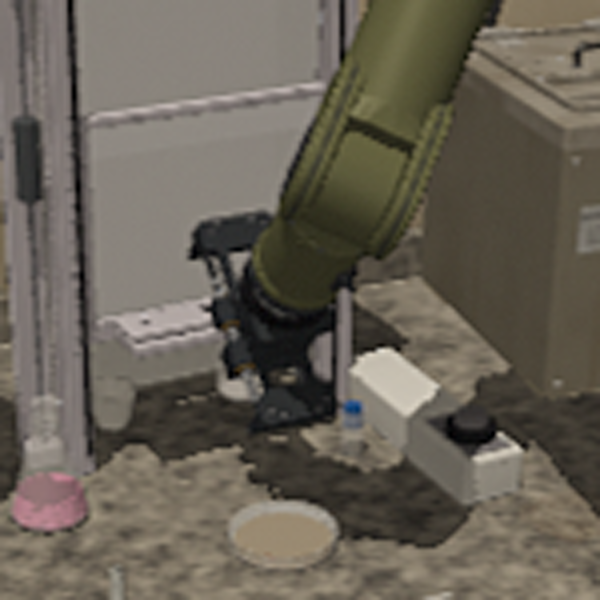

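View pics/wrist3.png

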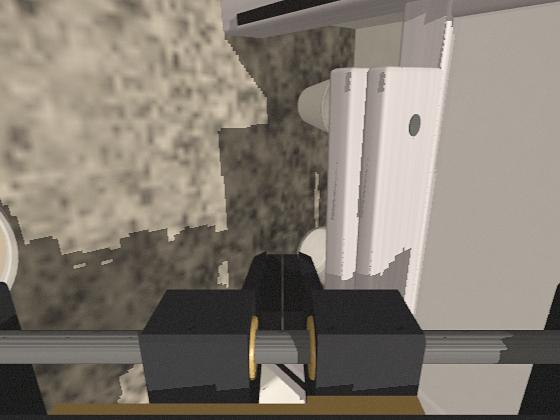

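```bash
python3 -m pendant '[[[0,0,0.04,0,0],[0,0,0.08,0,0],[0,0,0.12,0,0]]]'; python3 -m pendant '[[[0,0,0.04,0,0],[0,0,0.08,0,0],[0,0,0.12,0,0],[0,0,0.12,0,0]]]'; python3 -c "
from rig import arm
import cv2
print(arm.get_obs()['joint_positions'])
for n in('scene','wrist'):
  cv2.imwrite('pics/%s4.png'%n,arm.get_image(n)[:,:,::-1])
a=cv2.imread('pics/scene4.png')[130:280,200:350]; cv2.imwrite('pics/s4c.png',cv2.resize(a,None,fx=4,fy=4,interpolation=cv2.INTER_CUBIC))"
```

```text
time_s: 10.6
tool_pos: [0.5996, 0.147, 0.1165]
tool_rot: [0.244, 0.647, 0.677, 0.252]
wrist_force: [-2.0, -0.1, -3.2]
grip_width: 0.0001
time_s: 11.0
tool_pos: [0.6, 0.1471, 0.1315]
tool_rot: [0.245, 0.647, 0.676, 0.253]
wrist_force: [-6.3, -0.2, 0.0]
grip_width: 0.0003
[ 0.02532819  0.9856331  -0.80107114  2.29009499  2.27083058  1.09990329
 -2.46252214]
```

View pics/s4c.png

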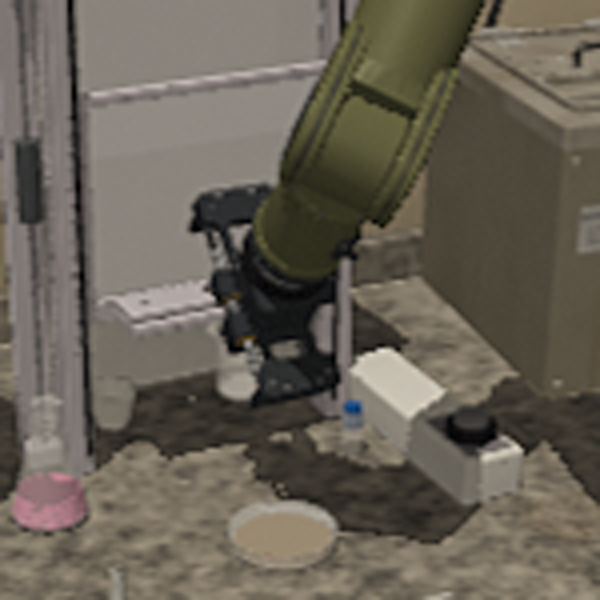

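View pics/wrist4.png

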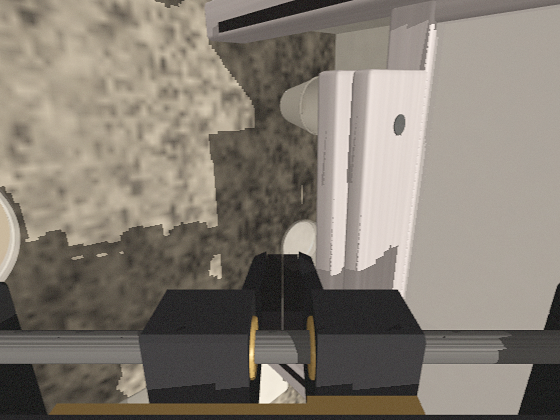

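```bash
python3 -m pendant '[[[0,0,0.06,0,0],[0,0,0.12,0,0],[0,0,0.18,0,0],[0,0,0.24,0,0],[0,0,0.30,0,0],[0,0,0.36,0,0],[0,0,0.42,0,0],[0,0,0.46,0,0],[0,0,0.5,0,0],[0,0,0.5,0,0]]]'; python3 -c "
from rig import arm
import cv2
print(arm.get_obs()['joint_positions'])
for n in('scene','top','wrist'):
  cv2.imwrite('pics/%s5.png'%n,arm.get_image(n)[:,:,::-1])
a=cv2.imread('pics/scene5.png')[110:260,200:350]; cv2.imwrite('pics/s5c.png',cv2.resize(a,None,fx=4,fy=4,interpolation=cv2.INTER_CUBIC))
a=cv2.imread('pics/top5.png')[100:260,200:360]; cv2.imwrite('pics/t5c.png',cv2.resize(a,None,fx=3.5,fy=3.5,interpolation=cv2.INTER_CUBIC))"
```

```text
time_s: 12.1
tool_pos: [0.6002, 0.147, 0.1923]
tool_rot: [0.245, 0.647, 0.676, 0.253]
wrist_force: [-6.7, 0.1, -0.1]
grip_width: 0.0004
[ 0.0435494   0.83895156 -0.81978654  2.26923584  2.15081678  0.97638154
 -2.37938827]
```

View pics/s5c.png

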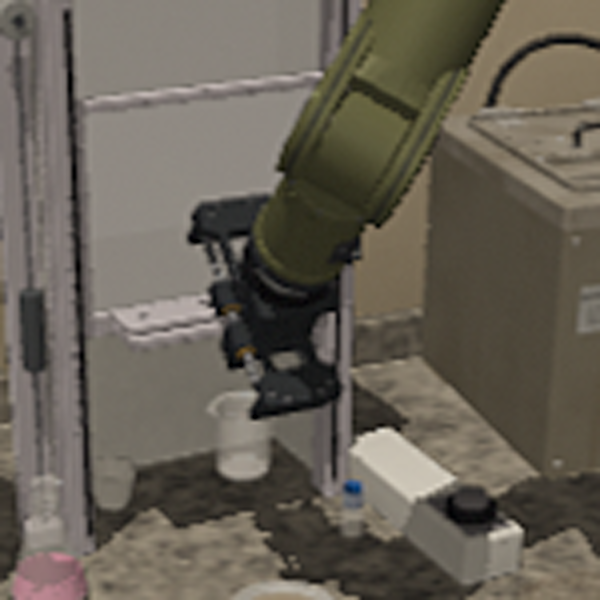

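View pics/t5c.png

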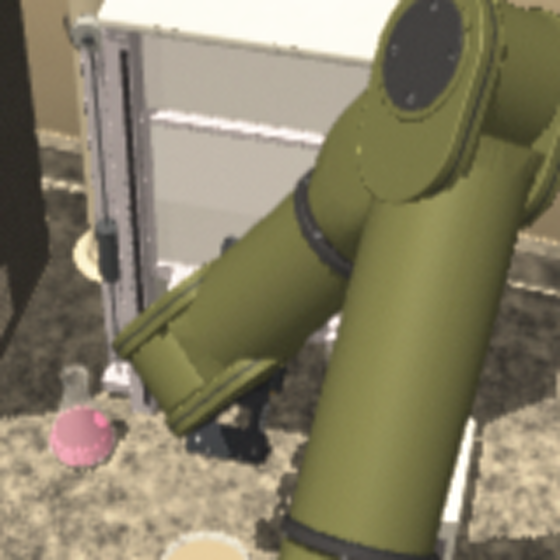

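View pics/wrist5.png

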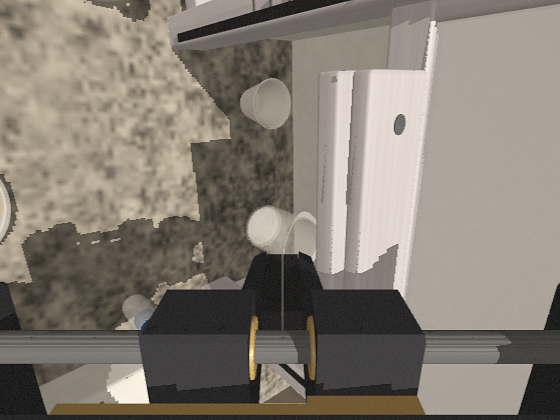

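```bash
python3 -m pendant '[[[0,0,-0.15,0,0],[-0.3,0,-0.15,0,0],[-0.7,0,-0.1,0,0],[-1,0,0,0,0],[-1,0,0.2,0,0],[-1,0,0.2,0,0]]]'; python3 -c "
from rig import arm
import cv2,numpy as np,pickle
o=arm.get_obs();print(o['joint_positions'])
m=arm.camera_model('wrist'); pickle.dump(m,open('w6.pkl','wb'))
for n in('wrist','scene','top'):
  cv2.imwrite('pics/%s6.png'%n,arm.get_image(n)[:,:,::-1])
a=cv2.imread('pics/scene6.png')[110:260,200:350]; cv2.imwrite('pics/s6c.png',cv2.resize(a,None,fx=4,fy=4,interpolation=cv2.INTER_CUBIC))"
```

```text
time_s: 12.85
tool_pos: [0.4835, 0.1491, 0.2201]
tool_rot: [0.247, 0.646, 0.675, 0.257]
wrist_force: [0.7, 0.3, -0.1]
grip_width: 0.0005
[ 0.04639727  0.89458336 -1.24862222  2.5569373   1.9188972   1.40831021
 -2.52475009]
```

View pics/wrist6.png

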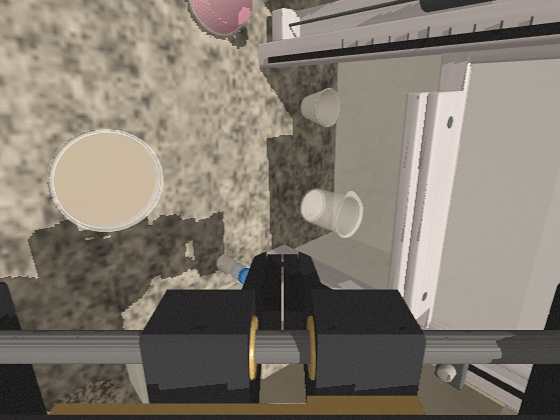

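View pics/s6c.png

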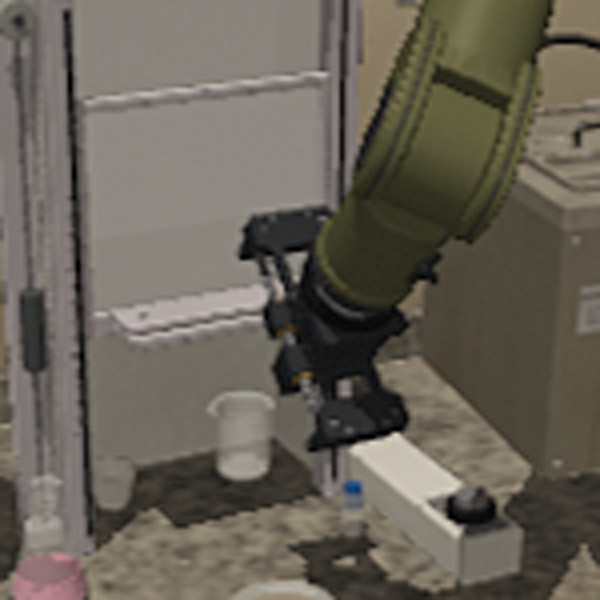

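View pics/top6.png

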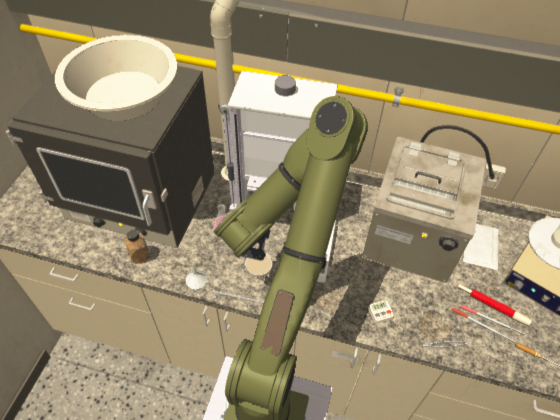

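```bash
python3 -m pendant '[[[0,-0.4,0.2,0,0],[0,-0.8,0.3,0,0],[0,-1,0.4,0,0],[0,-1,0.4,0,0]]]';  python3 -m pendant '[[[0,-0.4,0.2,0,0],[0,-0.8,0.4,0,0],[0,-1,0.4,0,0],[0,-1,0.4,0,0]]]'; python3 -c "
from rig import arm
import cv2,numpy as np,pickle
o=arm.get_obs();print(o['joint_positions'])
m=arm.camera_model('wrist'); pickle.dump(m,open('w7.pkl','wb'))
for n in('wrist','scene','top'):
  cv2.imwrite('pics/%s7.png'%n,arm.get_image(n)[:,:,::-1])
a=cv2.imread('pics/scene7.png')[110:260,200:350]; cv2.imwrite('pics/s7c.png',cv2.resize(a,None,fx=4,fy=4,interpolation=cv2.INTER_CUBIC))
a=cv2.imread('pics/top7.png')[100:260,200:360]; cv2.imwrite('pics/t7c.png',cv2.resize(a,None,fx=3.5,fy=3.5,interpolation=cv2.INTER_CUBIC))"
```

```text
time_s: 13.4
tool_pos: [0.4895, 0.0187, 0.2681]
tool_rot: [0.248, 0.653, 0.672, 0.247]
wrist_force: [0.0, -0.5, -0.5]
grip_width: 0.0006
time_s: 13.8
tool_pos: [0.4888, -0.1008, 0.3155]
tool_rot: [0.247, 0.654, 0.672, 0.247]
wrist_force: [-0.9, 0.1, 0.3]
grip_width: 0.0006
[ 1.07069195  0.66103205 -1.44861693  2.43606757  1.93085238  0.73836968
 -1.76344268]
```

View pics/wrist7.png

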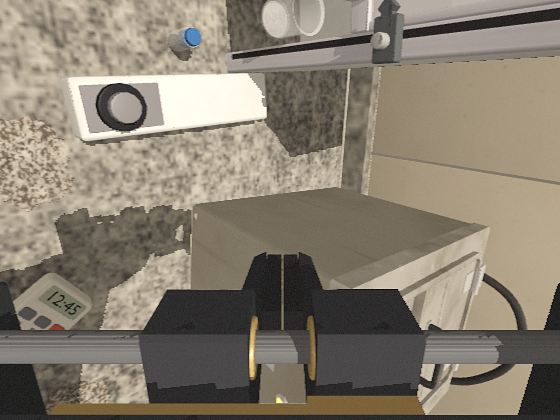

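View pics/s7c.png

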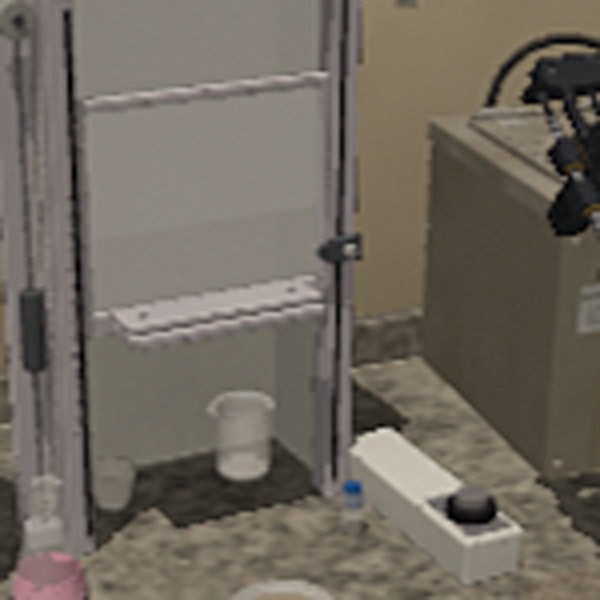

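View pics/t7c.png

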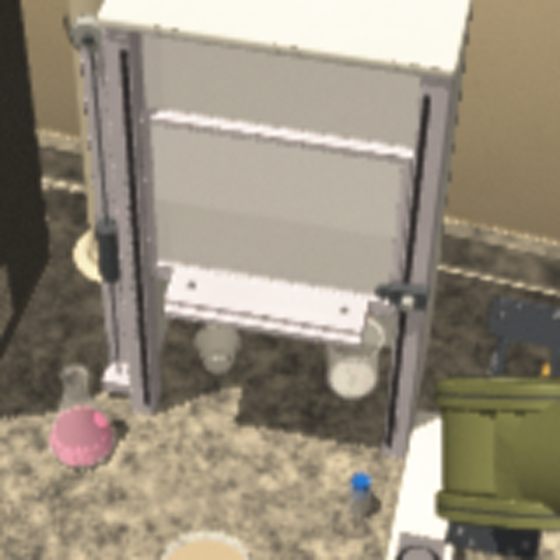

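```bash
python3 -c "
import cv2
a=cv2.imread('pics/scene7.png')[160:200,222:292]; cv2.imwrite('pics/s7d.png',cv2.resize(a,None,fx=11,fy=11,interpolation=cv2.INTER_CUBIC))
a=cv2.imread('pics/top7.png')[170:205,240:325]; cv2.imwrite('pics/t7d.png',cv2.resize(a,None,fx=9,fy=9,interpolation=cv2.INTER_CUBIC))"
```

```text
(no output)
```

View pics/s7d.png

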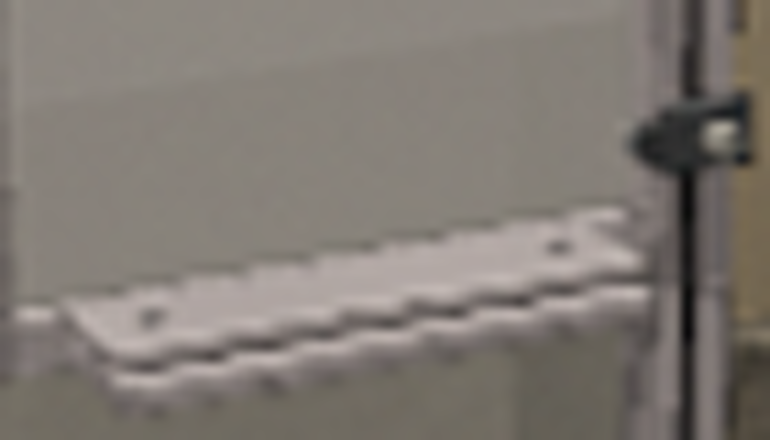

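View pics/t7d.png

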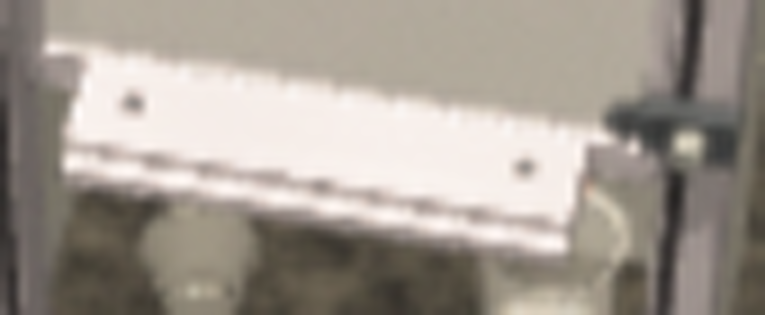

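```bash
cat > lip.py <<'E'
from h import *
from scipy.optimize import least_squares
np.set_printoptions(precision=4,suppress=True)
S=lambda x,y:(222+(x+.5)/11-.5,160+(y+.5)/11-.5); T=lambda x,y:(240+(x+.5)/9-.5,170+(y+.5)/9-.5)
L=dict(top_L=(S(113,358),T(72,148)),top_R=(S(645,262),T(572,222)),ptr=(S(632,143),T(608,118)))
for k,(a,b) in L.items(): print(k,*tri(a,b))
def f(v,full=0):
    x,y,a,zl,zp=v; R=np.array([[np.cos(a),-np.sin(a),0],[np.sin(a),np.cos(a),0],[0,0,1]])
    P=dict(top_L=(-.044,.09,zl),top_R=(-.044,-.09,zl),ptr=(-.02,-.094,zp)); r=[]
    for k,(s,t) in L.items():
        w=R@P[k]+[x,y,0]; r+=[*(proj('scene',w)-s),*(proj('top',w)-t)]
    return np.array(r)
z=least_squares(f,[.66,.149,.056,.22,.25]);print(z.x,'diff',z.x[4]-z.x[3]);print(z.fun.reshape(-1,2))
# single-camera, fixed hood pose
for n,i in(('scene',0),('top',1)):
    g=lambda v:f([z.x[0],z.x[1],z.x[2],v[0],v[1]]).reshape(-1,2,2)[:,i].ravel()
    w=least_squares(g,[.22,.25]); print(n,w.x,w.x[1]-w.x[0])
E
python3 lip.py
```

```text
top_L [0.608  0.2374 0.2188] 0.004959983403511624
top_R [0.6213 0.0595 0.2211] 0.00045926381576673775
ptr [0.6438 0.0545 0.2525] 0.00012384973747370847
[0.6579 0.1511 0.0788 0.2203 0.2516] diff 0.03133657858320926
[[ 0.694   0.1508]
 [-0.5329 -0.744 ]
 [ 0.3909  0.1487]
 [ 0.5138  0.4049]
 [-0.5541  0.1539]
 [-0.3206 -0.2344]]
scene [0.2208 0.2522] 0.0313716666533472
top [0.2193 0.2507] 0.03137576551090293
```

```bash
python3 -m pendant '[[[0.1,0.4,-0.1,0,0],[0.1,0.8,-0.3,0,0],[0.1,1,-0.4,0,0],[0.1,1,-0.4,0,0]]]';  python3 -m pendant '[[[0.1,0.4,-0.2,0,0],[0.2,0.8,-0.4,0,0],[0.2,1.0,-0.5,0,0],[0.2,1.05,-0.5,0,0]]]'; python3 -c "
from rig import arm
from scipy.spatial.transform import Rotation as R
import numpy as np
o=arm.get_obs();print(o['joint_positions'])
print(R.from_quat(np.roll(o['tool_rot'],-1)).as_matrix().round(3))"
```

```text
time_s: 14.35
tool_pos: [0.5007, 0.0396, 0.2666]
tool_rot: [0.239, 0.642, 0.683, 0.254]
wrist_force: [0.8, -0.2, 0.1]
grip_width: 0.0005
[ 0.52912152  0.78877132 -1.39815541  2.52545136  1.9503415   1.13760268
 -2.15731075]
[[-0.062  0.755  0.652]
 [ 0.998  0.046  0.041]
 [ 0.001  0.654 -0.757]]out of range; nothing moved
```

```bash
python3 -m pendant '[[[0.1,0.4,-0.2,0,0],[0.2,0.7,-0.4,0,0],[0.3,0.9,-0.6,0,0],[0.4,0.9,-0.75,0,0],[0.4,0.9,-0.75,0,0]]]'; python3 -c "
from rig import arm
from scipy.spatial.transform import Rotation as R
import numpy as np
o=arm.get_obs();print(o['joint_positions'])
print(R.from_quat(np.roll(o['tool_rot'],-1)).as_matrix().round(3))"
```

```text
time_s: 14.85
tool_pos: [0.5486, 0.1376, 0.1749]
tool_rot: [0.242, 0.648, 0.678, 0.249]
wrist_force: [-0.4, -0.4, 0.7]
grip_width: 0.0005
[ 0.17966491  1.0488859  -1.23242328  2.41104895  2.05157383  1.39437074
 -2.29884902]
[[-0.043  0.758  0.651]
 [ 0.999  0.036  0.025]
 [-0.005  0.651 -0.759]]
```

```bash
python3 -m pendant '[[[0.2,0.04,0,0,0],[0.35,0.08,0,0,0],[0.45,0.08,0,0,0],[0.45,0.08,0,0,0]]]'; python3 -m pendant '[[[0,0,0.06,0,0],[0,0,0.12,0,0],[0,0,0.17,0,0],[0,0,0.22,0,0],[0,0,0.27,0,0],[0,0,0.32,0,0],[0,0,0.32,0,0]]]'
```

```text
time_s: 15.25
tool_pos: [0.6037, 0.1453, 0.1788]
tool_rot: [0.244, 0.649, 0.676, 0.251]
wrist_force: [-1.0, -0.6, 0.0]
grip_width: 0.0006
time_s: 15.95
tool_pos: [0.6018, 0.1457, 0.2163]
tool_rot: [0.243, 0.648, 0.677, 0.25]
wrist_force: [-8.0, 0.4, 0.7]
grip_width: 0.0005
```

```bash
python3 -m pendant '[[[0,0,0.02,0,0],[0,0,0.034,0,0],[0,0,0.034,0,0]]]'; python3 -m pendant '[[[-0.1,0,-0.08,0,0],[-0.4,0,-0.2,0,0],[-0.8,0,-0.1,0,0],[-0.9,-0.2,0.2,0,0],[-0.9,-0.6,0.4,0,0],[-0.9,-1,0.4,0,0]]]';  python3 -m pendant '[[[0,-0.4,0.2,0,0],[0,-0.8,0.4,0,0],[0,-1,0.4,0,0],[0,-1,0.4,0,0]]]'; python3 -c "
from rig import arm
import cv2,numpy as np
o=arm.get_obs();print(o['joint_positions'])
for n in('scene','top'):
  cv2.imwrite('pics/%s8.png'%n,arm.get_image(n)[:,:,::-1])
a=cv2.imread('pics/scene8.png')[150:190,222:292]; cv2.imwrite('pics/s8d.png',cv2.resize(a,None,fx=11,fy=11,interpolation=cv2.INTER_CUBIC))
a=cv2.imread('pics/top8.png')[155:190,240:325]; cv2.imwrite('pics/t8d.png',cv2.resize(a,None,fx=9,fy=9,interpolation=cv2.INTER_CUBIC))"
```

```text
time_s: 16.25
tool_pos: [0.6018, 0.1457, 0.2197]
tool_rot: [0.242, 0.648, 0.678, 0.25]
wrist_force: [-6.7, 0.2, -0.9]
grip_width: 0.0001
time_s: 16.85
tool_pos: [0.4972, 0.0295, 0.2726]
tool_rot: [0.246, 0.645, 0.677, 0.255]
wrist_force: [1.7, -0.4, -0.3]
grip_width: 0.0005
time_s: 17.25
tool_pos: [0.4954, -0.1017, 0.3174]
tool_rot: [0.248, 0.653, 0.672, 0.248]
wrist_force: [-0.5, -0.1, 0.3]
grip_width: 0.0007
[ 1.05710683  0.6401736  -1.40219775  2.41986645  1.95364547  0.69747437
 -1.77268398]
```

View pics/s8d.png

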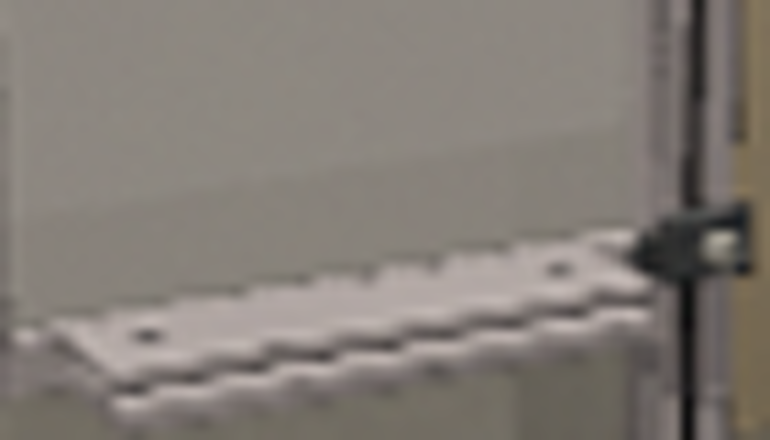

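View pics/t8d.png

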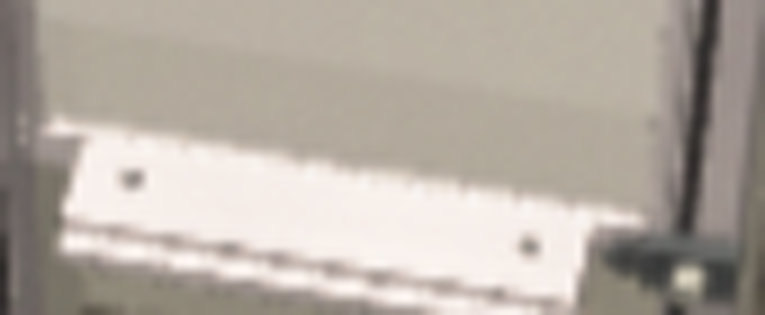

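```bash
cat > lip2.py <<'E'
from h import *
from scipy.optimize import least_squares
import cv2
np.set_printoptions(precision=4,suppress=True)
# subpixel shift of screws/lip between picture 7 and 8 by template (phase) matching of small lip patches
from lip import z
x,y,a,zl,zp=z.x
R=np.array([[np.cos(a),-np.sin(a),0],[np.sin(a),np.cos(a),0],[0,0,1]])
import sys
for n in('scene','top'):
    A=cv2.imread(f'pics/{n}7.png',0).astype(np.float32);B=cv2.imread(f'pics/{n}{sys.argv[1]}.png',0).astype(np.float32)
    for hy in (.065,.03,-.03,-.065):
        w=R@[-.03,hy,zl]+[x,y,0]; u=proj(n,w); J=(proj(n,w+[0,0,.01])-u)/.01
        u0=np.round(u).astype(int); pa=A[u0[1]-7:u0[1]+8,u0[0]-9:u0[0]+10]
        U=4; pa=cv2.resize(pa,None,fx=U,fy=U,interpolation=cv2.INTER_CUBIC)
        sb=B[u0[1]-27:u0[1]+18,u0[0]-15:u0[0]+16]; sb=cv2.resize(sb,None,fx=U,fy=U,interpolation=cv2.INTER_CUBIC)
        m=cv2.matchTemplate(sb,pa,cv2.TM_CCOEFF_NORMED); _,c,_,l=cv2.minMaxLoc(m)
        d=np.array([l[0]/U-6,l[1]/U-20]); print(n,hy,'corr',round(c,3),'shift',d,'dz from v',d[1]/J[1])
E
python3 lip2.py 8 | tail -8
```

```text
scene 0.065 corr 0.934 shift [-0.75 -8.  ] dz from v 0.02870714060521951
scene 0.03 corr 0.97 shift [-1.25 -8.  ] dz from v 0.028960320317396357
scene -0.03 corr 0.982 shift [-0.25 -8.  ] dz from v 0.029394755462630092
scene -0.065 corr 0.898 shift [ 0. -8.] dz from v 0.02964840614082146
top 0.065 corr 0.938 shift [ 0.   -6.25] dz from v 0.029672031477591267
top 0.03 corr 0.978 shift [ 1.5 -6. ] dz from v 0.028529306977949035
top -0.03 corr 0.98 shift [-4.5 -7. ] dz from v 0.033375259499460797
top -0.065 corr 0.929 shift [ 0.5  -6.25] dz from v 0.02984824192375572
```

```bash
python3 -m pendant '[[[0,0.3,0,0,0],[0,0.6,0,0,0],[0,0.9,-0.1,0,0],[0,0.9,-0.1,0,0]]]'; python3 -c "
from rig import arm
import cv2,numpy as np,pickle
m=arm.camera_model('wrist'); pickle.dump({k:np.array(m[k]) for k in('mtx','extrinsics')},open('w9.pkl','wb'))
cv2.imwrite('pics/wrist9.png',arm.get_image('wrist')[:,:,::-1])
"
```

```text
time_s: 17.75
tool_pos: [0.4954, 0.0263, 0.3049]
tool_rot: [0.24, 0.641, 0.683, 0.255]
wrist_force: [-0.1, -0.3, -0.1]
grip_width: 0.0002
```

View pics/wrist9.png

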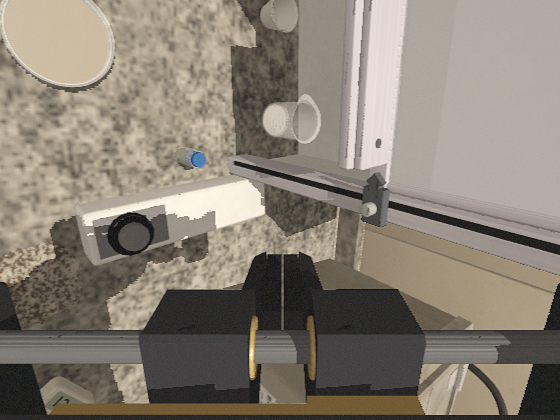

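```bash
python3 -c "
import cv2
a=cv2.imread('pics/wrist9.png')[120:200,310:420]; cv2.imwrite('pics/w9c.png',cv2.resize(a,None,fx=7,fy=7,interpolation=cv2.INTER_CUBIC))"
```

```text
(no output)
```

View pics/w9c.png

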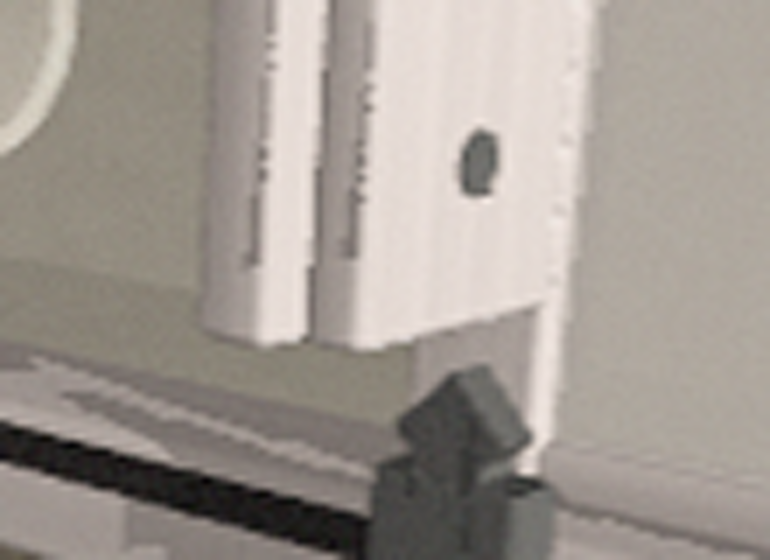

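```bash
python3 -c "
import cv2,numpy as np
a=cv2.imread('pics/wrist9.png')[165:200,355:395].astype(float)*1.8
cv2.imwrite('pics/w9e.png',cv2.resize(np.clip(a,0,255).astype('uint8'),None,fx=16,fy=16,interpolation=cv2.INTER_NEAREST))"
```

```text
(no output)
```

View pics/w9e.png

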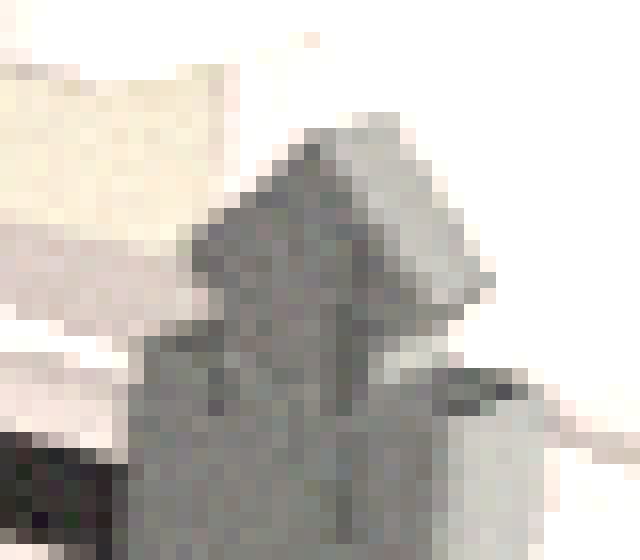

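```bash
cat > w9.py <<'E'
from h import *
import pickle
from scipy.optimize import least_squares
np.set_printoptions(precision=4,suppress=True)
c=pickle.load(open('w9.pkl','rb'))
print('cam',-c['extrinsics'][:3,:3].T@c['extrinsics'][:3,3])
W=lambda x,y:(310+(x+.5)/7-.5,120+(y+.5)/7-.5)
ob=dict(lt=W(362,345),c0t=W(265,342),c0b=W(204,328),p=(376.2,172.5))
P=dict(lt=(-.044,-.09,0),c0t=(-.05,-.09,-.009),c0b=(-.05,-.09,-.02),p=(-.02,-.094,0))
def f(v,a):
    x,y,zl,zp=v; R=np.array([[np.cos(a),-np.sin(a),0],[np.sin(a),np.cos(a),0],[0,0,1]]);r=[]
    for k in ob:
        q=np.array(P[k])+[0,0,zp if k=='p' else zl]; r+=list(proj(k,R@q+[x,y,0],c)-ob[k])
    return np.array(r+[(x-.659)/.003,(y-.150)/.003])
for a in(.056,.068,.079):
    z=least_squares(f,[.66,.15,.25,.25],args=(a,)); print(a,z.x,'need',z.x[3]-z.x[2]); print(z.fun)
E
python3 w9.py
```

```text
cam [0.4031 0.1033 0.4042]
0.056 [0.6607 0.1519 0.2521 0.2501] need -0.001972271232869971
[ 0.4681  1.0913  0.4568  0.6806 -1.4967  0.4863  0.4235 -2.1846  0.5706
  0.6461]
0.068 [0.6607 0.1521 0.2512 0.2494] need -0.0018311637197996888
[ 0.385   1.1246  0.4436  0.8062 -1.4527  0.62    0.4767 -2.4688  0.5824
  0.7101]
0.079 [0.6608 0.1523 0.2504 0.2487] need -0.0016987093942009701
[ 0.3085  1.1548  0.4319  0.9199 -1.4121  0.7411  0.5247 -2.7266  0.5948
  0.7641]
```

```bash
cat > ov.py <<'E'
from h import *
import pickle,cv2,sys
c=pickle.load(open('w9.pkl','rb'))
def draw(img,u0,v0,F,cam,x,y,a,zt,zp,out,n='w'):
    R=np.array([[np.cos(a),-np.sin(a),0],[np.sin(a),np.cos(a),0],[0,0,1]])
    im=cv2.resize(img[v0[0]:v0[1],u0[0]:u0[1]],None,fx=F,fy=F,interpolation=cv2.INTER_CUBIC)
    def px(p):
        u=proj(n,R@np.array(p)+[x,y,0],cam); return tuple(int(t) for t in ((u[0]-u0[0]+.5)*F,(u[1]-v0[0]+.5)*F))
    for hx,dz,col in((-.044,0,(0,0,255)),(-.044,-.009,(0,160,0)),(-.05,-.009,(255,0,0)),(-.05,-.02,(255,0,255)),(0,0,(0,255,255))):
        cv2.line(im,px((hx,-.09,zt+dz)),px((hx,.09,zt+dz)),col,1)
    cv2.circle(im,px((-.02,-.094,zp)),4,(0,255,0),1)
    cv2.imwrite(out,im)
if __name__=='__main__':
    draw(cv2.imread('pics/wrist9.png'),(310,420),(120,200),7,c,.6607,.152,.06,.2515,.2499,'pics/ov9.png')
    for n,uu,vv in(('scene',(222,292),(150,190)),('top',(240,325),(155,190))):
        draw(cv2.imread(f'pics/{n}8.png'),uu,vv,9,None,.6607,.152,.06,.2515,.2499,f'pics/ov8{n}.png',n)
E
python3 ov.py
```

```text
(no output)
```

View pics/ov9.png

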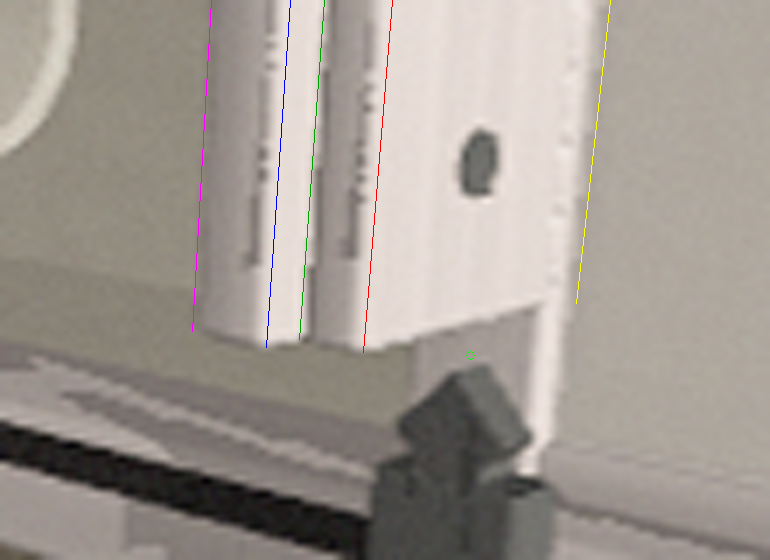

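View pics/ov8scene.png

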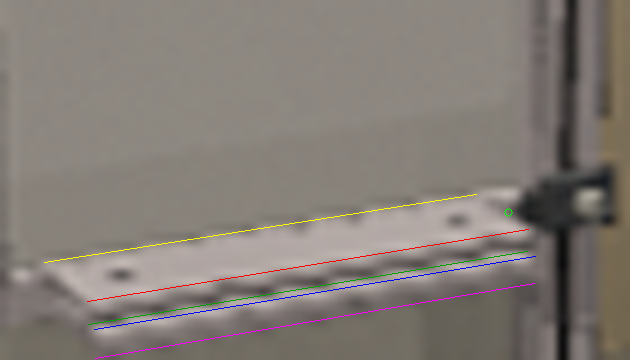

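View pics/ov8top.png

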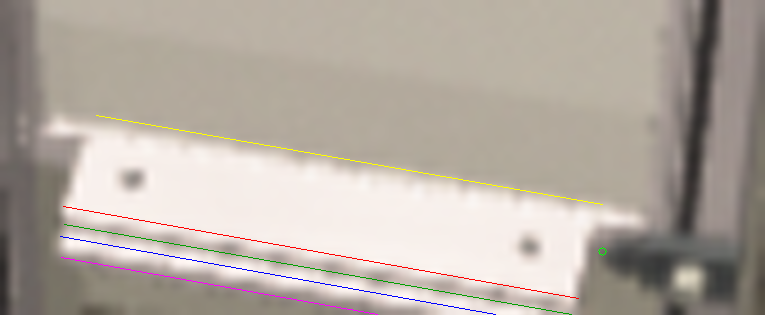

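```bash
python3 -m pendant '[[[0,0.0,-0.3,0,0],[0,0,-0.6,0,0],[0,0.1,-0.9,0,0],[0,0.1,-0.9,0,0]]]'; python3 -c "
from rig import arm
import cv2,numpy as np,pickle
m=arm.camera_model('wrist'); pickle.dump({k:np.array(m[k]) for k in('mtx','extrinsics')},open('w10.pkl','wb'))
cv2.imwrite('pics/wrist10.png',arm.get_image('wrist')[:,:,::-1]); print(arm.get_obs()['joint_positions'])
"
```

```text
time_s: 18.2
tool_pos: [0.5098, 0.03, 0.192]
tool_rot: [0.23, 0.653, 0.68, 0.242]
wrist_force: [-0.4, 0.2, -0.4]
grip_width: 0.0005
[ 0.49877617  1.0774577  -1.47196939  2.55920514  2.00164484  1.4354642
 -2.13945616]
```

View pics/wrist10.png

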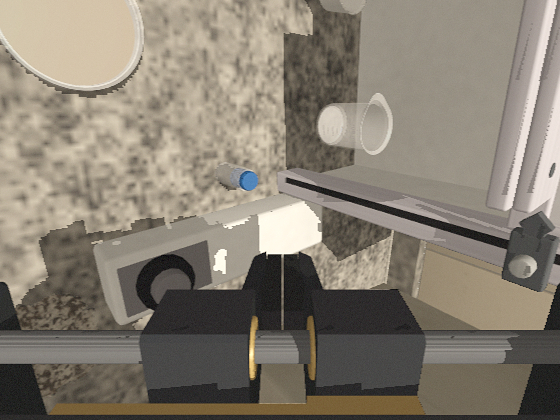

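```bash
python3 -c "
import cv2
a=cv2.imread('pics/wrist10.png')[180:260,470:560]; cv2.imwrite('pics/w10c.png',cv2.resize(a,None,fx=8,fy=7.5,interpolation=cv2.INTER_CUBIC) if 0 else cv2.resize(a,None,fx=7,fy=7,interpolation=cv2.INTER_CUBIC))"
```

```text
(no output)
```

View pics/w10c.png

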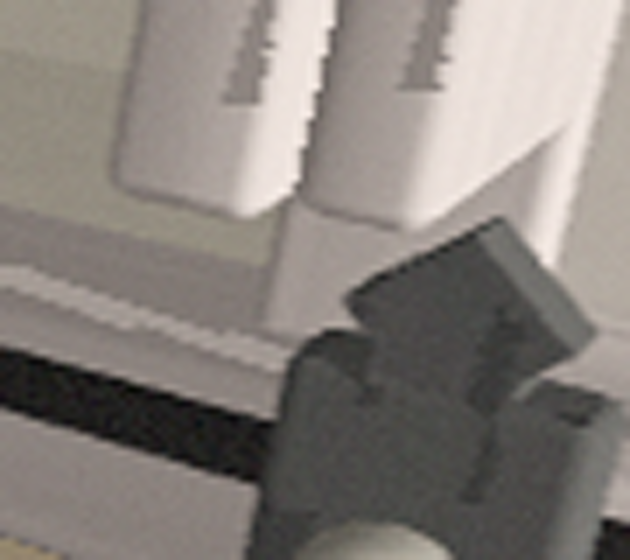

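```bash
cat > tw.py <<'E'
from h import *
import pickle
np.set_printoptions(precision=4,suppress=True)
a=pickle.load(open('w9.pkl','rb'));b=pickle.load(open('w10.pkl','rb'))
A=lambda x,y:(310+(x+.5)/7-.5,120+(y+.5)/7-.5); A2=lambda x,y:(355+x/16-.5,165+y/16-.5); B=lambda x,y:(470+(x+.5)/7-.5,180+(y+.5)/7-.5)
for k,p,q in[('tipfront',A2(310,140),B(482,229)),('tipback',A2(388,115),B(500,216)),('lip top',A(358,349),B(418,227)),('c0 top',A(263,344),B(243,215)),('c0 bot',A(204,325),B(117,182)),('c1 front bottom',A(312,335),B(303,195)),('diamond bottom',A2(192,255),B(345,298)),('diamond topfront',A2(455,312),B(575,352)),('diamond topback',A2(497,280),B(598,330))]:
    print(k,*tri(p,q,a,b))
E
python3 tw.py
```

```text
tipfront [0.6426 0.0554 0.2502] 0.0013276960450157643
tipback [0.6504 0.0555 0.2496] 0.00027767515349650035
lip top [0.6225 0.0599 0.2506] 0.0002926712077907286
c0 top [0.6175 0.0592 0.2411] 0.0001243232678886181
c0 bot [0.6171 0.0599 0.2325] 0.0003288079003512427
c1 front bottom [0.6244 0.06   0.2427] 0.00015278855817852673
diamond bottom [0.6453 0.047  0.2419] 0.0005272171299683255
diamond topfront [0.6472 0.0467 0.2571] 0.0005252023240836025
diamond topback [0.6499 0.0482 0.2577] 0.0004373036936611247
```

```bash
python3 - <<'E'
from h import *
import pickle,cv2
np.set_printoptions(precision=4,suppress=True)
a=pickle.load(open('w9.pkl','rb'))
im=cv2.imread('pics/wrist9.png',0)
sub=(im<60).astype('uint8'); sub[:, :100]=0; sub[:,165:]=0; sub[:205]=0; sub[262:]=0
cs,_=cv2.findContours(sub,cv2.RETR_EXTERNAL,2); c=max(cs,key=cv2.contourArea); e=cv2.fitEllipse(c); print(e)
for z in(.055,.06,.063,.066): print(z,plane('w',e[0],z,a))
print(tri(e[0],(319.5,260.8),a,None), tri((317.3,234.5),e[0],None,a))
cv2.imwrite('pics/b9.png',cv2.resize(cv2.imread('pics/wrist9.png')[200:270,80:180],None,fx=6,fy=6))
E
```

```text
((130.14439392089844, 233.614990234375), (40.826908111572266, 46.486331939697266), 70.53257751464844)
0.055 [ 0.5012 -0.0319  0.055 ]
0.06 [ 0.4998 -0.03    0.06  ]
0.063 [ 0.499  -0.0288  0.063 ]
0.066 [ 0.4981 -0.0276  0.066 ]
(array([ 0.5018, -0.0319,  0.0588]), np.float64(0.004057282081351275)) (array([ 0.4988, -0.0291,  0.0632]), np.float64(0.000790179222324654))
```

View pics/b9.png

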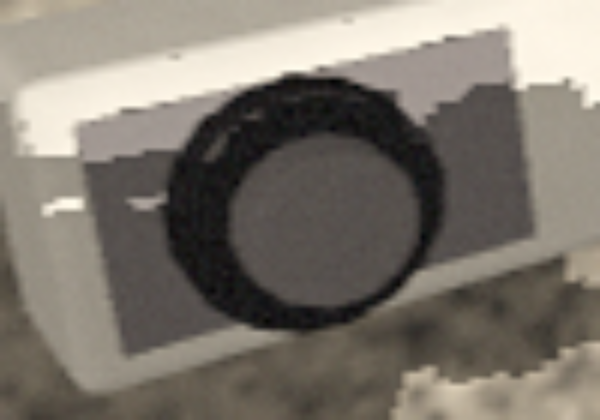

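```bash
python3 - <<'E'
import kin
kin.D.append(([-0.23210989,0.52181482,-0.43732966,2.40638941,2.18967527,0.68536126,-2.6223355],[.5292,.1394,.2694],[.247,.648,.674,.253]))
import feas; from feas import *
np.set_printoptions(precision=3,suppress=True)
q=np.array([0.49877617,1.0774577,-1.45,2.54,2.00164484,1.4354642,-2.13945616]);R=Ro.from_quat([.653,.68,.242,.23])
lo[2]=-1.45;hi[3]=2.54
def ik2(q0,T,R,w):
    def f(q):
        tt,r=fk(q,feas.p); return np.r_[tt-T,(r.inv()*R).as_rotvec()*.3,(q-q0)*w]
    z=least_squares(f,np.clip(q0,lo+.005,hi-.005),bounds=(lo,hi)); tt,r=fk(z.x,feas.p)
    return z.x,np.linalg.norm(tt-T),np.degrees((r.inv()*R).magnitude())
for turn in(0,-20,-40,20):
  qq=q; Rr=Ro.from_euler('z',turn,degrees=True)*R; print(turn)
  for T in[(.5,-.03,.19),(.506,-.032,.13),(.506,-.032,.075)]:
    qq,e,a=ik2(qq,np.array(T),Rr,1e-3); print(T,qq,round(e,4),round(a,2))
E
```

```text
0
(0.5, -0.03, 0.19) [ 0.715  1.144 -1.45   2.54   2.088  1.278 -1.96 ] 0.0115 2.21
(0.506, -0.032, 0.13) [ 0.683  1.305 -1.35   2.54   2.245  1.369 -1.964] 0.0144 2.54
(0.506, -0.032, 0.075) [ 0.666  1.456 -1.258  2.54   2.401  1.455 -1.96 ] 0.0152 2.35
-20
(0.5, -0.03, 0.19) [ 0.472  1.12  -1.393  2.54   1.94   1.555 -2.429] 0.0076 1.47
(0.506, -0.032, 0.13) [ 0.437  1.274 -1.286  2.54   2.092  1.641 -2.462] 0.0102 1.81
(0.506, -0.032, 0.075) [ 0.413  1.417 -1.186  2.54   2.241  1.725 -2.49 ] 0.0103 1.65
-40
(0.5, -0.03, 0.19) [ 0.366  1.178 -1.45   2.423  1.726  1.766 -2.66 ] 0.0088 2.01
(0.506, -0.032, 0.13) [ 0.358  1.396 -1.45   2.432  1.868  1.935 -2.66 ] 0.0109 2.11
(0.506, -0.032, 0.075) [ 0.35   1.59  -1.45   2.445  2.003  2.09  -2.66 ] 0.0066 1.37
20
(0.5, -0.03, 0.19) [ 0.912  1.179 -1.437  2.519  2.181  0.966 -1.53 ] 0.0 0.0
(0.506, -0.032, 0.13) [ 0.879  1.343 -1.354  2.526  2.329  1.074 -1.527] 0.0 0.0
(0.506, -0.032, 0.075) [ 0.869  1.488 -1.277  2.522  2.46   1.151 -1.504] 0.0 0.0
```

```bash
python3 -m pendant '[[[-0.05,-0.1,0.3,0.1,0],[0,-0.3,0.4,0.2,0],[0,-0.5,0.4,0.3,0],[0,-0.5,0.4,0.35,0],[0,-0.5,0.4,0.35,0]]]'; python3 -c "
from rig import arm
from scipy.spatial.transform import Rotation as R
import numpy as np
o=arm.get_obs();print(o['joint_positions'])
print(R.from_quat(np.roll(o['tool_rot'],-1)).as_matrix().round(3))"
```

```text
time_s: 18.75
tool_pos: [0.5122, -0.0351, 0.2533]
tool_rot: [0.168, 0.439, 0.83, 0.3]
wrist_force: [-0.1, 1.0, -1.7]
grip_width: 0.0004
[ 1.02256785  0.87515209 -1.34120028  2.33637761  1.94871016  0.46056016
 -1.139394  ]
[[-0.558  0.628  0.542]
 [ 0.829  0.435  0.351]
 [-0.015  0.646 -0.764]]
```

```bash
python3 -m pendant '[[[-0.06,0.04,-0.3,0,0],[-0.06,0.04,-0.6,0,0],[-0.06,0.04,-0.9,0,0],[-0.06,0.04,-1,0,0],[-0.06,0.04,-1,0,0]]]'; python3 -c "
from rig import arm
from scipy.spatial.transform import Rotation as R
import numpy as np,cv2
o=arm.get_obs();print(o['joint_positions'])
print(R.from_quat(np.roll(o['tool_rot'],-1)).as_matrix().round(3))
cv2.imwrite('pics/wrist11.png',arm.get_image('wrist')[:,:,::-1])
a=arm.get_image('scene')[:,:,::-1][150:280,230:380]; cv2.imwrite('pics/s11.png',cv2.resize(a,None,fx=4,fy=4))"
```

```text
time_s: 19.25
tool_pos: [0.5049, -0.0287, 0.1306]
tool_rot: [0.165, 0.441, 0.83, 0.3]
wrist_force: [-0.9, 0.7, 0.0]
grip_width: 0.0007
[ 0.94029258  1.23137277 -1.31577569  2.43844168  2.28093033  0.80551247
 -1.28916001]
[[-0.557  0.632  0.538]
 [ 0.83   0.432  0.353]
 [-0.009  0.643 -0.766]]
```

View pics/wrist11.png

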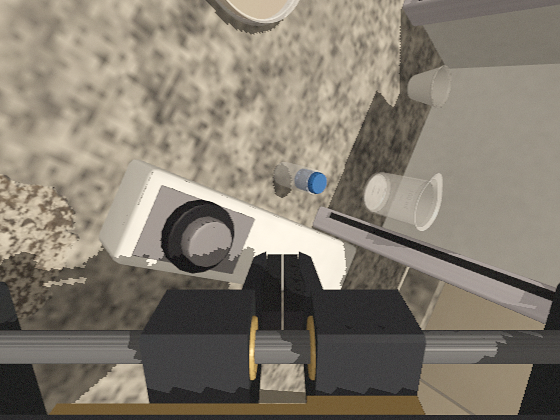

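View pics/s11.png

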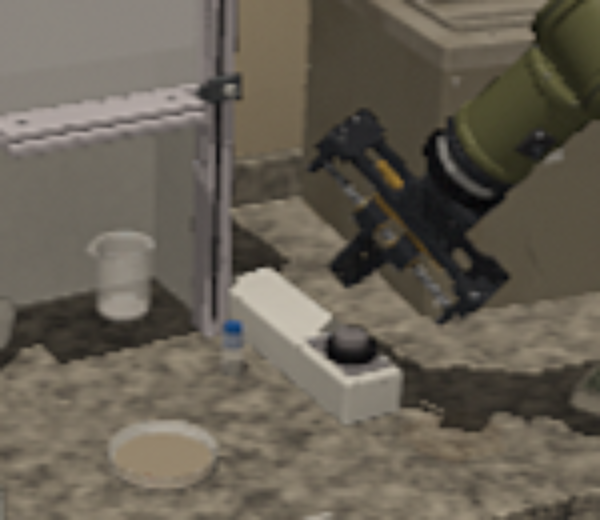

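```bash
python3 -m pendant '[[[0,-0.01,-0.2,0,0],[0,-0.01,-0.33,0,0],[0,-0.01,-0.33,0,0]]]'; python3 -m pendant '[[[0,0,-0.04,0,0],[0,0,-0.06,0,0],[0,0,-0.06,0,0]]]';python3 -c "
from rig import arm
import cv2
print(arm.get_obs()['joint_positions'])
cv2.imwrite('pics/wrist12.png',arm.get_image('wrist')[:,:,::-1])
a=arm.get_image('scene')[:,:,::-1][200:270,280:370]; cv2.imwrite('pics/s12.png',cv2.resize(a,None,fx=7,fy=7,interpolation=cv2.INTER_CUBIC))"
```

```text
time_s: 19.65
tool_pos: [0.5054, -0.0295, 0.0902]
tool_rot: [0.164, 0.441, 0.829, 0.3]
wrist_force: [0.3, 0.8, 0.3]
grip_width: 0.0005
time_s: 19.95
tool_pos: [0.5059, -0.0289, 0.0833]
tool_rot: [0.165, 0.441, 0.829, 0.301]
wrist_force: [-0.1, -2.3, 2.5]
grip_width: 0.0006
[ 0.92970501  1.35576899 -1.2717835   2.43528298  2.37775134  0.87726756
 -1.27427668]
```

View pics/s12.png

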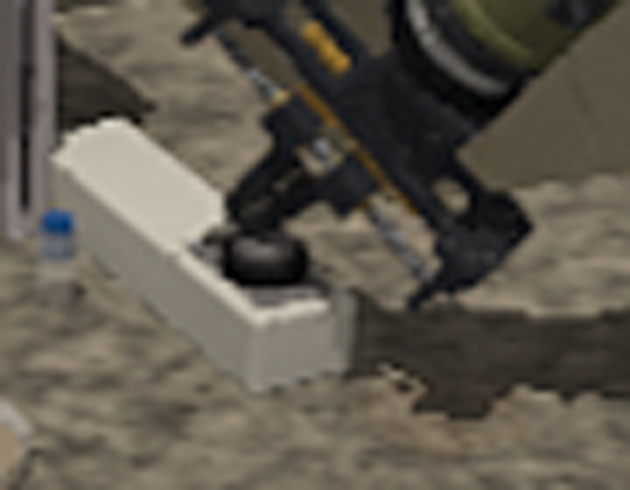

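```bash
python3 -m pendant '[[[0,0,-0.02,0,0],[0,0,-0.02,0,0]]]'; python3 -m pendant '[[[0,0,-0.02,0,0],[0,0,-0.02,0,0]]]'
```

```text
time_s: 20.25
tool_pos: [0.5059, -0.0288, 0.0801]
tool_rot: [0.164, 0.442, 0.829, 0.301]
wrist_force: [1.7, -2.9, 4.5]
grip_width: 0.0004
time_s: 20.45
tool_pos: [0.5059, -0.0286, 0.0791]
tool_rot: [0.165, 0.441, 0.829, 0.302]
wrist_force: [-2.9, -8.5, 14.3]
grip_width: 0.0004
```

```bash
python3 -m pendant '[[[0,0,-0.02,0,0],[0,0,-0.02,0,0]]]'
```

```text
time_s: 20.65
tool_pos: [0.506, -0.0285, 0.0787]
tool_rot: [0.167, 0.439, 0.829, 0.303]
wrist_force: [-8.7, -14.0, 27.4]
grip_width: 0.0004
```

```bash
python3 -c "
from rig import arm
import cv2
cv2.imwrite('pics/wrist13.png',arm.get_image('wrist')[:,:,::-1])
a=arm.get_image('scene')[:,:,::-1][200:270,280:370]; cv2.imwrite('pics/s13.png',cv2.resize(a,None,fx=7,fy=7,interpolation=cv2.INTER_CUBIC))"; python3 -m pendant '[[[0,0,0.05,0,0],[0,0,0.15,0,0],[0,0,0.5,0,0],[0,0,1,0,0],[0,0,1,0,0]]]'; python3 -m pendant '[[[-0.3,-0.8,0.5,0,0],[-0.3,-0.8,0.5,0,0],[-0.3,-0.8,0.5,0,0],[-0.3,-0.8,0.5,0,0]]]'; python3 -c "
from rig import arm
import cv2
for n in('scene','top'):cv2.imwrite('pics/%s14.png'%n,arm.get_image(n)[:,:,::-1])
a=cv2.imread('pics/scene14.png')[130:280,190:390]; cv2.imwrite('pics/s14.png',cv2.resize(a,None,fx=4,fy=4,interpolation=cv2.INTER_CUBIC))"; python3 lip2.py 14|tail -8
```

```text
time_s: 21.25
tool_pos: [0.5055, -0.027, 0.1992]
tool_rot: [0.165, 0.439, 0.83, 0.302]
wrist_force: [0.5, -0.1, -0.4]
grip_width: 0.0005
time_s: 21.65
tool_pos: [0.4679, -0.1287, 0.2547]
tool_rot: [0.164, 0.445, 0.829, 0.298]
wrist_force: [-0.3, 0.3, 0.7]
grip_width: 0.0009
scene 0.065 corr 0.934 shift [-0.75 -8.  ] dz from v 0.02870714060521951
scene 0.03 corr 0.971 shift [-1.25 -8.  ] dz from v 0.028960320317396357
scene -0.03 corr 0.982 shift [-0.25 -8.  ] dz from v 0.029394755462630092
scene -0.065 corr 0.898 shift [ 0. -8.] dz from v 0.02964840614082146
top 0.065 corr 0.938 shift [ 0.   -6.25] dz from v 0.029672031477591267
top 0.03 corr 0.978 shift [ 1.5 -6. ] dz from v 0.028529306977949035
top -0.03 corr 0.98 shift [-4.5 -7. ] dz from v 0.033375259499460797
top -0.065 corr 0.93 shift [ 0.5  -6.25] dz from v 0.02984824192375572
```

View pics/s13.png

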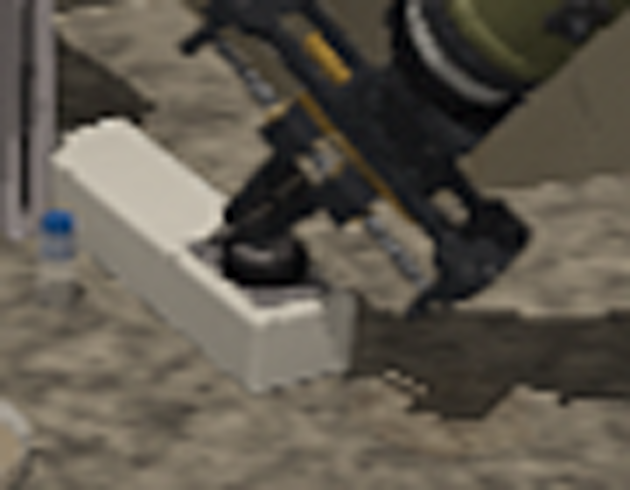

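View pics/s14.png

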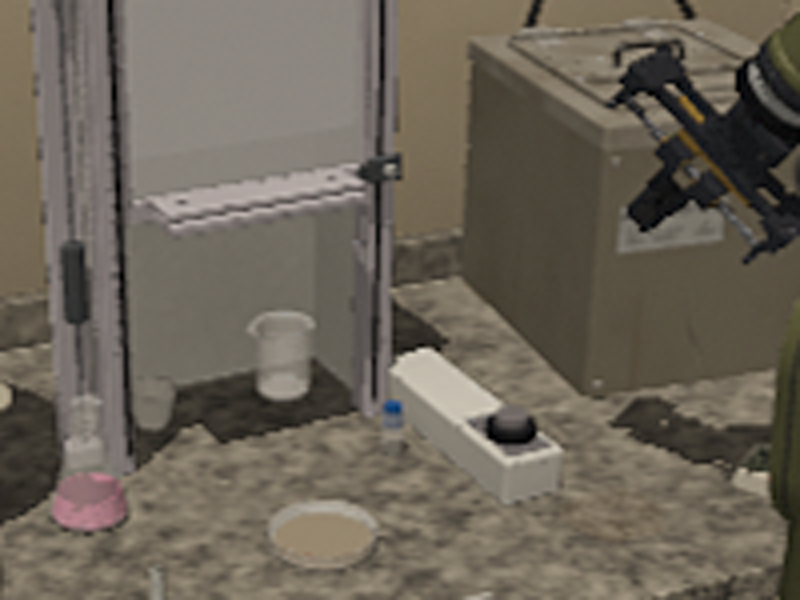

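View pics/wrist13.png

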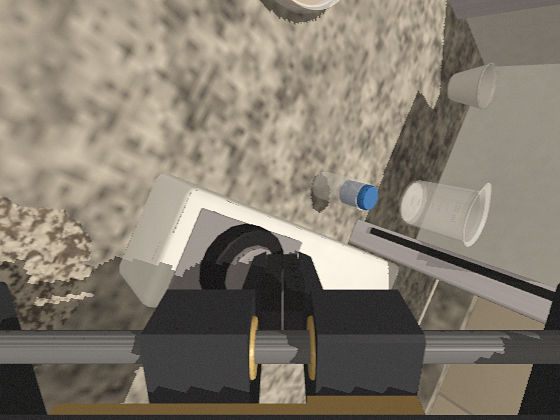

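View pics/top14.png

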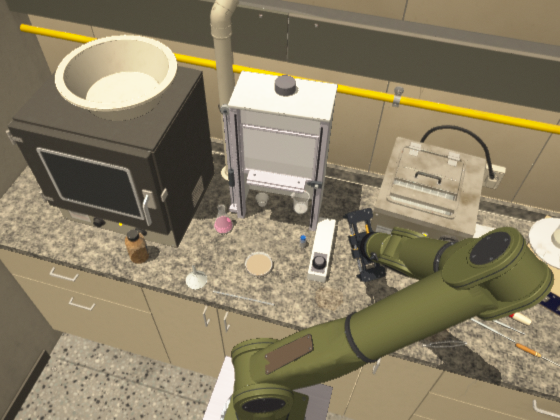

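```bash
python3 -m pendant '[[[-0.4,0,0.5,0,0],[-0.4,0,0.8,0,0],[-0.4,0,0.8,0,0],[-0.4,0,0.8,0,0],[-0.4,0,0.8,0,0]]]'; python3 -c "
from rig import arm
import cv2
o=arm.get_obs();print(o['joint_positions'],o['joint_vel'].round(3))
cv2.imwrite('pics/scene15.png',arm.get_image('scene')[:,:,::-1])"
```

```text
time_s: 22.25
tool_pos: [0.431, -0.13, 0.3295]
tool_rot: [0.164, 0.445, 0.829, 0.296]
wrist_force: [0.1, 0.3, 0.9]
grip_width: 0.0006
[ 1.46732947  0.68984224 -1.44008577  2.27709458  0.76060608  0.28374101
  0.15627994] [ 0.437 -0.365 -0.289 -0.066 -2.177  0.123  2.039]
```

View pics/scene15.png

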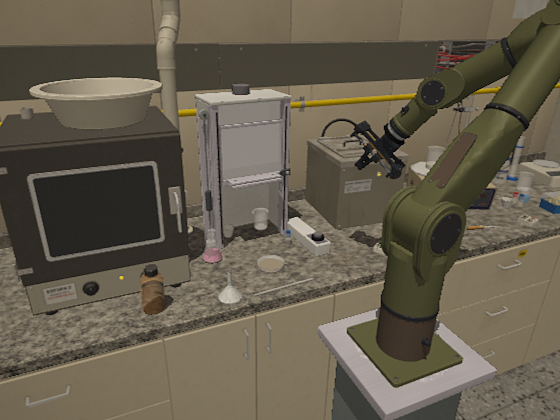

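```bash
python3 -m pendant '[[[0,0,0,0,0],[0,0,0,0,0],[0,0,0,0,0],[0,0,0,0,0]]]'; python3 -c "
from rig import arm
o=arm.get_obs();print(o['joint_positions'],o['joint_vel'].round(3)); print(arm.hand_in())"
```

```text
time_s: 22.7
tool_pos: [0.4322, -0.1325, 0.3292]
tool_rot: [0.167, 0.447, 0.829, 0.293]
wrist_force: [1.2, -0.6, -0.3]
grip_width: 0.0004
[ 1.46581418  0.68660932 -1.43382187  2.2759149   0.77090481  0.28066011
  0.14748482] [ 0.006 -0.009 -0.    -0.    -0.013 -0.002  0.008]
the job is handed in; nothing more can be done
None
```

I raised the window until the lip's top edge was level with the pointer tip, then pressed the fan button fully down and let it come up. I handed in at about 22.7 s. Everything was done with the fingers shut and nothing was gripped.

**How I reached under the lip:** The moves only shift and turn about the vertical, so a hand pointing down could not get beneath the lip. I tilted it about 41° by commanding poses beyond the arm's reach; the arm keeps the tilt it ends up with.

**Window:**
- I pushed it up in two lifts.
- From two wrist-camera views, the lip's top edge was at about 0.2505 m and the pointer tip at about 0.250 m.
- A shift check on the scene and top pictures showed the window had not moved between the last lift and the end.
- My first estimate from the scene and top cameras had the lip about 2 mm low. I trusted the closer wrist views, because the far cameras blur the lip's step into its edge.

**Button:**
- The force rose gradually to 4.5 N over the travel, then steeply to 27 N at a hard stop, about 6 mm below first touch.
- The last pictures suggest the button is up again, but I did not measure it.

**Surroundings:** In the last pictures the vial, petri dish, flask, beaker, crucible and bottle look unmoved. The timer was hidden behind the arm in the last ones. The arm was clear, with the wrist force near zero.

**Joint limits:** Two joints read very slightly past the rounded range figures while at their stops: 2.0900 against 2.09, and -1.472 against -1.47. The interface raised no complaint, but I could not confirm that these count as within range.

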